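Fetch the piston out of the parts channel and return its neighbours

TASK

Stand the two tall parts (spool valve and solenoid) upright on the black rubber mat to make room, then take the short piston from between them and set it upright, fully down in the round pocket of the valve body. After that put the tall parts back upright in the grey channel, whichever way round they stood before: the spool valve on the round mark next to the channel's closed end, the solenoid on the round mark next to its open end, and the middle left empty. Do not tip any part over, and leave the tub, the ratchet and the spray can alone.

Things in the scene. Friction and masses are not known exactly. Their poses are not given: they have to be found in the camera images.
- spool_center (a point): Spool valve: bright steel, 110 mm tall, upright at one end of the channel, about 300 g. From the foot up: land 36 mm diameter to 22 mm, narrow neck, land 36 mm diameter from 36 to 56 mm, neck, plain top land 32 mm diameter from 68 to 110 mm (grasp here). From above a plain steel disc. The point: on its axis, half-way up (55 mm above its foot); z upward.
- solenoid_center (a point): Solenoid: 110 mm tall, upright at the other end of the channel, about 250 g: a black can of 38 mm diameter up to 62 mm with thin steel bands, above it a slim aluminium snout of 22 mm diameter from 62 to 110 mm (grasp here). From above a small bright disc in a wider black one. The point: on its axis, half-way up (55 mm above its foot); z upward.
- piston_center (a point): Piston: short aluminium cylinder, 44 mm diameter, 50 mm high, about 160 g, two thin dark seal bands, a dark round spot on top. Starts upright at the middle of the channel between the tall parts, about 9 mm clear of each, too close for a finger. The point: on its axis, half-way up (25 mm above its foot); z upward.
- rack: Grey channel, fixed: floor 6 mm thick, inside 56 mm wide, 204 mm long, walls 5 mm thick, tops 42 mm above the table. Origin on the table under its inside's centre; y runs along it: +y end closed by a 16 mm bright steel block with two dark bolts, -y end open. Dark round floor marks (44 mm) at y = +50, 0, -50 mm, x = 0. Grasp the piston along y, neighbours out.
- mat: Black rubber mat, fixed flat on the table, 120 mm (its x) by 160 mm (its y), 4 mm thick: the side area for the tall parts. Origin at the centre of its underside, on the table.
- valve_body: Valve body casting, aluminium: a fixed plate 130 mm (its x) by 170 mm (its y), 30 mm thick, dark wavy passages over its top. At the centre of its top a round pocket of 62 mm diameter, 6 mm deep (its floor 24 mm above the table). Origin at the centre of its underside, on the table, below the pocket's centre.
- tub: Bystander: pink open plastic tub, 120 x 120 x 85 mm, with bolts in it, beyond the work. Origin at the centre of its underside.
- ratchet_mid (a point): Bystander: ratchet wrench with black grip, 257 mm long, 24 mm high, lying on the table. The point is near the middle of it, 12 mm above the table; its own x axis runs towards the head.
- spraycan: Bystander: blue spray can, 56 mm diameter, 150 mm high, standing. Origin at the centre of its underside.
Not all that is in view belongs to the job. Of the things that look like the part that bears piston_center, the middle-sized one is meant.

How it is judged (in metres and radians):
On the way, in this order (a step that is already met when the one before it is completed fails the run):
1. both tall parts stand upright and released on the mat while the piston is still in the channel (x of spool_center in the frame of mat between -0.055 and 0.055 m and y of spool_center in the frame of mat between -0.075 and 0.075 m and z of spool_center in the frame of mat between 0.054 and 0.064 m and angle between each of spool_center, solenoid_center, piston_center's own z axis and vertical below 0.12 rad and linear speed of each of spool, solenoid, piston below 0.03 m/s and x of solenoid_center in the frame of mat between -0.055 and 0.055 m and y of solenoid_center in the frame of mat between -0.075 and 0.075 m and z of solenoid_center in the frame of mat between 0.054 and 0.064 m and contact force between each of spool, solenoid and the fingers below 0.3 N and x of piston_center in the frame of rack between -0.015 and 0.015 m and y of piston_center in the frame of rack between -0.04 and 0.04 m and z of piston_center in the frame of rack between 0.026 and 0.036 m), for 0.2 s.
2. the piston stands released, fully down in the pocket, both tall parts still upright on the mat (horizontal distance between piston_center and valve_body below 0.011 m and z of piston_center in the frame of valve_body between 0.045 and 0.053 m and angle between each of piston_center, spool_center, solenoid_center's own z axis and vertical below 0.12 rad and linear speed of each of piston, spool, solenoid below 0.03 m/s and contact force between piston and the fingers below 0.3 N and x of spool_center in the frame of mat between -0.055 and 0.055 m and y of spool_center in the frame of mat between -0.075 and 0.075 m and z of spool_center in the frame of mat between 0.054 and 0.064 m and x of solenoid_center in the frame of mat between -0.055 and 0.055 m and y of solenoid_center in the frame of mat between -0.075 and 0.075 m and z of solenoid_center in the frame of mat between 0.054 and 0.064 m), for 0.2 s.
At the end, for the whole second after the job is handed in: Released, at rest and upright (0.12 rad): the piston on the pocket floor, within 11 mm of its centre; in the channel, the spool valve within 15 mm of the mark by the closed end and the solenoid within 15 mm of the mark by the open end (horizontal distance between piston_center and valve_body below 0.011 m and z of piston_center in the frame of valve_body between 0.045 and 0.053 m and angle between each of piston_center, spool_center, solenoid_center's own z axis and vertical below 0.12 rad and linear speed of each of piston, spool, solenoid below 0.03 m/s and x of spool_center in the frame of rack between -0.015 and 0.015 m and y of spool_center in the frame of rack between 0.035 and 0.065 m and z of spool_center in the frame of rack between 0.056 and 0.066 m and x of solenoid_center in the frame of rack between -0.015 and 0.015 m and y of solenoid_center in the frame of rack between -0.065 and -0.035 m and z of solenoid_center in the frame of rack between 0.056 and 0.066 m and contact force between each of spool, solenoid, piston and the fingers below 0.3 N); the robot touches nothing.
It fails at once if the tub is moved more than 25 mm (distance of tub from where it was at the start of the episode above 0.025 m).
It fails at once if the ratchet is moved more than 25 mm (distance of ratchet_mid from where it was at the start of the episode above 0.025 m).
It fails at once if the spray can is moved more than 25 mm (distance of spraycan from where it was at the start of the episode above 0.025 m).
It fails at once if the spool valve, the solenoid or the piston is tipped over (angle between any of spool_center, solenoid_center, piston_center's own z axis and vertical above 0.7 rad).
It also fails if it takes over 141 s, if anything falls off the work surface, if the arm or the gripper's body presses on something with over 40 N, if the wrist force passes 120 N, or if a joint passes its speed limit or range.

ROBOT

A 6-joint arm with a two-finger parallel gripper is mounted at the origin on the work surface. World frame = base frame: x ahead of the robot, y to its left, z up, the work surface at z = 0. Lengths are in m, angles in degrees, forces in N, time in s.
With the tool pointing down it reaches from about 0.4 to 0.825 m from the base axis. Payload 7 kg.
Tool frame: the origin (TCP) lies on the centre line of the jaws, within the pads' length; the fingertips stand 8 mm ahead of it and the grasp point (between the pads) lies 11 mm behind it; z points along the fingers, y is the line along which they close (so a half turn about z gives the same grasp; the last joint's range is limited). The gripper opens to 88 mm and grips with 3 to 60 N. Pads are 19 mm wide; open, the fingers measure 130 mm over their backs; the gripper's body (78 mm by 193 mm) begins 47 mm behind the grasp point.
Start: joints at [-53.967, 20.546, 0.682, 0, -70.136, -16.507], TCP at [0.226, -0.636, 0.2] pointing down, gripper open.
Joint ranges: [-176.03, 176.03], [-82.01, 121.73], [-58.28, 71.71], [-173.87, 95.51], [-174.79, -0.11], [-173.66, 173.66]. Speed limits (degrees/s): [136.94, 136.94, 172.46, 180, 180, 180].

INTERFACE

Orientations are given as [roll, pitch, yaw] about the fixed x, y, z axes, in that order (R = Rz(yaw) Ry(pitch) Rx(roll)).
In Python, from plant import ctrl, vision gives the robot as it stands. The module is installed in compiled form; this text tells all that it offers.
- The arm moves only by the tool move_arm, never from a script. Its argument "moves" is one flat list of numbers, 7 for each row, row after row: the finger opening in cm, from 0 to 8.76, then the shift along the tool's x, y, z in cm, then the turn, a rotation vector about the tool's x, y, z in rad. A call has 1 to 8 rows; each row shifts and turns the commanded pose from where the row before left it, along the tool's axes as they then stand; what a row does not reach is not made up. A row lasts 1/10 s, in which the tool goes at most 50 mm and 8.59 degrees, less where a joint would pass 70% of its speed; a pose out of reach is approached as far as the arm can. A call with a gripper value outside its range is refused whole. The fingers move at their own pace and stop on an object; the grip force is fixed at half the most. Time passes only in rows, so rows that do not move let the fingers close. It gives the time, the measured TCP pose, the force, the opening and the grip force at its end, in the units of the state.
- ctrl.get_obs(): the state, without advancing time (a new reading comes with each control period).
- vision.snapshot(name): name is "scene" or "top" or "wrist"; returns (picture, depth): 480x640x3 uint8, red, green, blue; 480x640 float32, m along the optical axis (not along the pixel's ray), 0 where there is no reading.
- vision.camera_model(name): a dict with "vertical_fov" (degrees; the focal length in pixels is half the picture's height over the tangent of half this angle, whatever the lens; pixels are square), "cx", "cy" (the principal point, pixels), "cam_to_world" (4x4, takes a point from camera to world coordinates). Camera axes: x right, y down, z forward; pixel columns grow to the right and rows downward; lengths in m; the calibration is good to about 2 mm. A picture is of the moment at which its call begins: read the wrist's pose just before it. camera_model takes no time and is no camera call; for the wrist camera it gives the pose at the moment of the call.
- ctrl.close_job(): hands the job in; it is judged then, once.
The state is a dict: "clock": time; "joint_pos": joint angles; "qvel": joint speeds; "tau": joint torques, N m; "tool_pos": TCP position; "orientation": TCP orientation; "force": force on the tool from outside, world axes, zero at the start; "moment": the same for the moment, N m; "opening": finger opening in m; "gripper_force": force on a finger pad.
Only numpy, scipy, OpenCV 4.12 (cv2) and the standard library are available. Lean on these libraries where they do the work, as an engineer would, in place of code of your own. Each camera call takes 0.05 s, during which the arm holds its last target. There are 200 camera calls.

## Working session

There is one attempt and no reset: what is moved stays moved. The work goes in short steps, Python scripts to look and compute and a tool call to move; the robot and the scene stay as the last step left them, time stands still between calls to the robot, and variables do not carry over. Pictures are saved under pics/ and viewed, at most 14 in all, crops included, and the job is handed in when it is done.

Besides the shell and the picture viewer there is one more tool, called after "Request:" as a command line: name --argument value ..., lists and objects as JSON in quotes. move_arm: Moves the arm, as the interface text tells. Its arguments: {"type":"object","properties":{"moves":{"type":"array"}},"required":["moves"]}

```bash
mkdir -p pics
cat > h.py <<'E'
import numpy as np, cv2
from plant import ctrl, vision
def snap(n,f=None):
    m=vision.camera_model(n); p,d=vision.snapshot(n)
    if f: cv2.imwrite('pics/'+f,cv2.cvtColor(p,cv2.COLOR_RGB2BGR))
    return p,d,m
def ray(m,u,v,z):
    f=240/np.tan(np.radians(m['vertical_fov']/2)); T=np.array(m['cam_to_world'])
    r=T[:3,:3]@np.array([(u-m['cx'])/f,(v-m['cy'])/f,1]); o=T[:3,3]
    return o+r*(z-o[2])/r[2]
def cloud(d,m):
    f=240/np.tan(np.radians(m['vertical_fov']/2)); T=np.array(m['cam_to_world'])
    v,u=np.mgrid[:480,:640]
    P=np.stack([(u-m['cx'])/f*d,(v-m['cy'])/f*d,d],-1)
    return P@T[:3,:3].T+T[:3,3]
E
python3 - <<'E'
from h import *
for n in('top','scene'):
    p,d,m=snap(n,n+'0.png'); np.savez(n+'0.npz',p=p,d=d); print(m)
print(ctrl.get_obs())
E
```

```text
{'vertical_fov': 43.60319955488059, 'cx': 334.8701355487449, 'cy': 242.16563557562472, 'cam_to_world': array([[ 0.02052319, -0.99075295,  0.1341171 ,  0.42787373],
       [-0.99970262, -0.02210313, -0.01030184, -0.01367512],
       [ 0.01317098, -0.13386579, -0.99091194,  1.15567563],
       [ 0.        ,  0.        ,  0.        ,  1.        ]])}
{'vertical_fov': 50.55788564853317, 'cx': 323.95906329633954, 'cy': 241.92255887268487, 'cam_to_world': array([[ 0.79369704,  0.48391287, -0.36861001,  0.96996495],
       [ 0.60806341, -0.61376137,  0.50354331, -0.50969709],
       [ 0.0174325 , -0.6237991 , -0.7813903 ,  0.8535042 ],
       [ 0.        ,  0.        ,  0.        ,  1.        ]])}
{'clock': 0.1, 'joint_pos': array([-5.39671366e+01,  2.05872343e+01,  6.40670639e-01, -1.68280159e-02,
       -7.01363871e+01, -1.65083395e+01]), 'qvel': array([-0.0382695 , -0.09869263,  0.09812969,  0.03642147, -0.05368152,
        0.12734578]), 'tau': array([-7.21953729e-04, -5.84164131e+01,  2.93750381e+01,  7.01531768e+00,
        1.01910697e-02, -5.89268257e-05]), 'tool_pos': array([ 0.22542209, -0.63575527,  0.19923288]), 'orientation': array([ 1.79915973e+02, -8.40464747e-03, -1.60481199e+02]), 'force': array([-0.35542666,  0.22319182, -0.39893001]), 'moment': array([0.01505559, 0.0477526 , 0.02147207]), 'gripper_force': 0.0, 'opening': 0.08777635263766981}
```

View pics/top0.png

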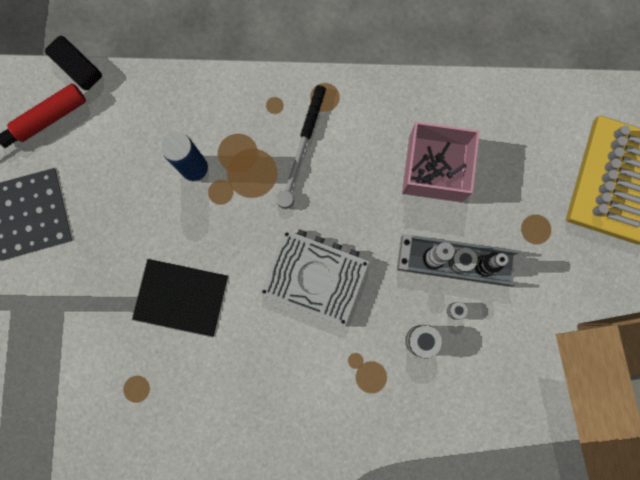

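View pics/scene0.png

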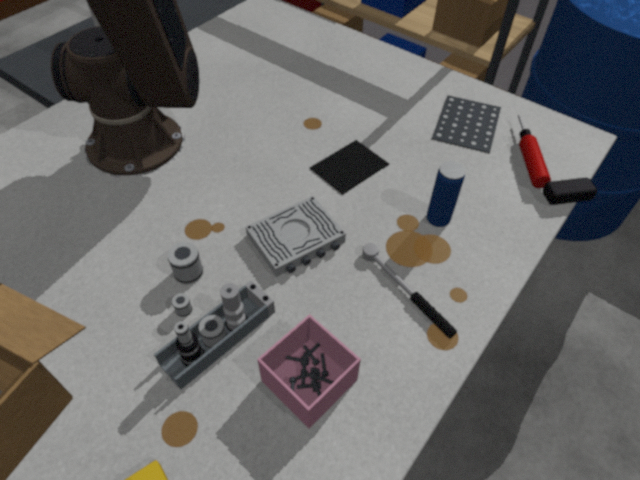

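The top view shows the channel (403–515, 237–283) with its bolted closed end at left. The spool valve is at (440,255), the piston at (466,259) and the solenoid at (495,263).

There are three cylinders with a dark spot: (426,341) large, (458,310) small and (466,259) in the channel. The one in the channel looks middle-sized, and I'll confirm that in a crop.

Run:
```python
from h import *
z=np.load('top0.npz');p,d=z['p'],z['d'];m=vision.camera_model('top')
cv2.imwrite('pics/crop1.png',cv2.cvtColor(cv2.resize(p[220:370,380:540],None,fx=4,fy=4,interpolation=cv2.INTER_CUBIC),cv2.COLOR_RGB2BGR))
C=cloud(d,m)
g=cv2.cvtColor(p,cv2.COLOR_RGB2HSV)
for name,(u,v) in dict(mat=(180,297),table=(300,400),body=(330,300),pocket=(314,278),spool=(441,250),sol=(501,259),pis=(466,259),small=(458,310),big=(426,341),box=(600,400),tub=(440,130),can=(178,147)).items(): print(name,C[v,u].round(3))
def rect(mask,name,zz):
    c=max(cv2.findContours(mask.astype(np.uint8),0,2)[0],key=cv2.contourArea)
    P=np.array([ray(m,u,v,zz)[:2] for u,v in c[:,0]])*1000
    r=cv2.minAreaRect(P.astype(np.float32)); print(name,r, cv2.boundingRect(c))
M=(g[...,2]<45); M[:, :110]=0; M[:240]=0; M[:,250:]=0
rect(M,'mat',.004)
Z=C[...,2]
def sel(u0,v0,u1,v1,lo,hi):
    k=np.zeros(Z.shape,bool); k[v0:v1,u0:u1]=1; return k&(Z>lo)&(Z<hi)&(d>0)
rect(sel(255,225,380,335,.022,.04),'body',.030)
rect(sel(390,225,530,300,.030,.05),'rack',.042)
for n,b,lo,hi,zz in (('spool',(420,230,465,280),.095,.13,.110+.006),('sol',(475,230,530,285),.095,.13,.116),('pis',(445,235,482,285),.046,.066,.056),('small',(440,290,480,330),.02,.08,.03),('big',(400,315,460,375),.04,.1,.05)):
    k=sel(*b,lo,hi); Q=C[k]; print(n,k.sum(),np.median(Q,0).round(4) if k.any() else'', Q.min(0).round(3),Q.max(0).round(3))
k=sel(540,300,640,480,.03,1);Q=C[k];print('box',Q.min(0),Q.max(0))
```

```text
mat [0.472 0.267 0.004]
table [0.284 0.034 0.001]
body [ 0.471 -0.019  0.032]
pocket [0.512 0.013 0.024]
spool [ 0.559 -0.21   0.116]
sol [ 0.546 -0.316  0.114]
pis [ 0.551 -0.269  0.053]
small [ 0.457 -0.257  0.036]
big [ 0.4   -0.192  0.066]
box [ 0.309 -0.475  0.127]
tub [ 0.793 -0.219  0.065]
can [0.724 0.25  0.147]
mat ((471.3555908203125, 267.78228759765625), (157.41567993164062, 116.11920928955078), 79.4052963256836) (133, 260, 94, 76)
body ((517.3766479492188, 10.817855834960938), (169.80274963378906, 140.50221252441406), 70.42435455322266) (260, 230, 109, 97)
rack ((550.81689453125, -256.7740478515625), (220.76161193847656, 67.2061538696289), 82.88703155517578) (398, 234, 121, 52)
spool 288 [ 0.5559 -0.2158  0.1147] [ 0.542 -0.232  0.095] [ 0.572 -0.201  0.12 ]
sol 160 [ 0.5438 -0.314   0.1141] [ 0.534 -0.327  0.095] [ 0.555 -0.305  0.119]
pis 460 [ 0.5497 -0.2651  0.0547] [ 0.518 -0.298  0.046] [ 0.572 -0.229  0.062]
small 257 [ 0.4558 -0.2559  0.0352] [ 0.441 -0.272  0.02 ] [ 0.472 -0.241  0.041]
big 876 [ 0.3993 -0.1891  0.0654] [ 0.369 -0.22   0.04 ] [ 0.428 -0.162  0.072]
box [ 0.1769494  -0.59056383  0.03008132] [ 0.45677836 -0.40904704  0.14963143]
```

View pics/crop1.png

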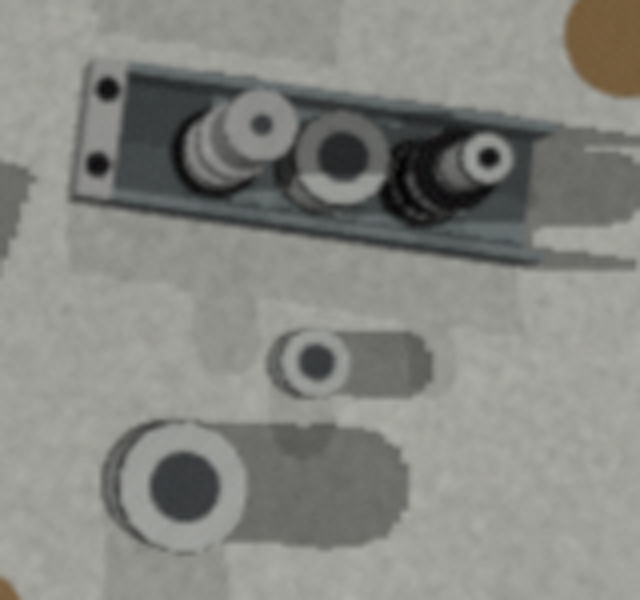

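The crop confirms it: in-channel piston (466,259) is the middle-sized one, between the decoys, large at (426,341) and small at (458,310). Positions agree with the channel geometry, so I'll raise and turn the tool.

Request:
move_arm --moves '[8.7,0,0,-1,0,0,-0.138,8.7,0,0,-1,0,0,-0.138,8.7,0,0,-1,0,0,-0.138,8.7,0,0,-1,0,0,-0.138,8.7,0,0,-1,0,0,-0.138,8.7,0,0,-1,0,0,-0.138,8.7,0,0,-1,0,0,-0.138,8.7,0,0,-1,0,0,-0.138]'

```text
clock: 0.9
tool_pos: [0.2255, -0.6359, 0.2799]
orientation: [180.0, 0.0, -96.9]
force: [0.1, -0.2, 0.2]
opening: 0.0873
gripper_force: 0.0
```

```bash
cat >> h.py <<'E'
def go(x,y,z,yaw=None):
    from scipy.spatial.transform import Rotation as R
    o=ctrl.get_obs(); r=R.from_euler('xyz',o['orientation'],degrees=True)
    print('t',o['clock'],'pos',o['tool_pos'].round(4),'rpy',o['orientation'].round(1),'tool cm',(r.inv().apply(np.array([x,y,z])-o['tool_pos'])*100).round(2),
      'turn', None if yaw is None else (r.inv()*R.from_euler('xyz',[180,0,yaw],degrees=True)).as_rotvec().round(3), 'open',round(o['opening'],4),'grip',round(o['gripper_force'],1))
E
python3 - <<'E'
from h import *
go(.556,-.2155,.28,-97.1)
z=np.load('top0.npz');p,d=z['p'],z['d'];m=vision.camera_model('top')
C=cloud(d,m);Z=C[...,2]
k=np.zeros(Z.shape,np.uint8);k[255:305,290:340]=1
k=(k&(Z<.0275)&(d>0)).astype(np.uint8); k=cv2.morphologyEx(k,2,np.ones((3,3)))
c=max(cv2.findContours(k,0,2)[0],key=cv2.contourArea)
e=cv2.fitEllipse(c);print(e, ray(m,*e[0],.030),ray(m,*e[0],.024),cv2.minEnclosingCircle(c))
P=np.array([ray(m,u,v,.024)[:2] for u,v in c[:,0]],np.float32);print(cv2.minEnclosingCircle(P),C[k>0].mean(0))
cv2.imwrite('pics/crop2.png',cv2.cvtColor(cv2.resize(p[220:340,250:390],None,fx=4,fy=4,interpolation=cv2.INTER_CUBIC),cv2.COLOR_RGB2BGR))
E
```

```text
t 0.9 pos [ 0.2255 -0.6359  0.2799] rpy [180.    0.  -96.9] tool cm [-4.570e+01 -2.776e+01  2.000e-02] turn [0.    0.001 0.004] open 0.0873 grip 0.0
((314.1317138671875, 277.7624206542969), (31.069982528686523, 32.47465896606445), 177.56568908691406) [0.51193849 0.01216675 0.03      ] [0.51238657 0.01230449 0.024     ] ((313.8568420410156, 277.59063720703125), 16.813608169555664)
((0.5127432942390442, 0.012846873141825199), 0.03186597302556038) [0.51257367 0.01236282 0.02278373]
```

View pics/crop2.png

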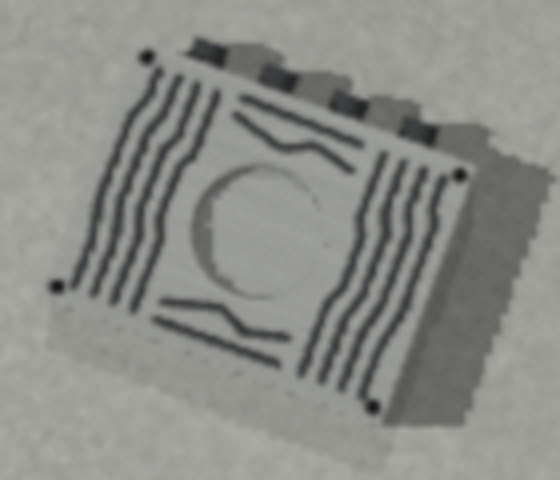

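The crop shows the round pocket near (314,278), agreeing with the corner dots. Pocket centre ≈ (0.512, 0.012). Now I'll go above the spool.

Request:
move_arm --moves '[8.7,-3.8,-2.3,0,0,0,0,8.7,-3.8,-2.3,0,0,0,0,8.7,-3.8,-2.3,0,0,0,0,8.7,-3.8,-2.3,0,0,0,0,8.7,-3.8,-2.3,0,0,0,0,8.7,-3.8,-2.3,0,0,0,0,8.7,-3.8,-2.3,0,0,0,0,8.7,-3.8,-2.3,0,0,0,0]'

```text
clock: 1.7
tool_pos: [0.447, -0.356, 0.2799]
orientation: [180.0, 0.0, -97.2]
force: [0.4, -0.9, -0.3]
opening: 0.0868
gripper_force: 0.0
```

Request:
move_arm --moves '[8.7,-3.8,-2.3,1,0,0,0,8.7,-3.8,-2.3,1,0,0,0,8.7,-3.0,-2.3,1,0,0,0,8.7,-0.9,0,1,0,0,0,8.7,0,0,0,0,0,0]'

```text
clock: 2.2
tool_pos: [0.5287, -0.2506, 0.238]
orientation: [179.8, 0.0, -97.1]
force: [-0.1, -0.7, -0.2]
opening: 0.0871
gripper_force: 0.0
```

Run:
```python
from h import *
go(.556,-.2155,.085,-97.1)
p,d,m=snap('wrist','w1.png');C=cloud(d,m);Z=C[...,2]
for lo,hi in((.105,.125),):
    k=((Z>lo)&(Z<hi)&(d>0)).astype(np.uint8)
    for c in cv2.findContours(k,0,2)[0]:
        if cv2.contourArea(c)>150:
            q=np.zeros_like(k);cv2.drawContours(q,[c],-1,1,-1);Q=C[(q&k)>0]; e=cv2.minEnclosingCircle(c); print(e,ray(m,*e[0],.116),Q.mean(0))
```

```text
t 2.2 pos [ 0.5287 -0.2506  0.238 ] rpy [179.8   0.  -97.1] tool cm [-3.81 -2.33 15.29] turn [0.004 0.001 0.   ] open 0.0871 grip 0.0
((281.5338439941406, 264.7819519042969), 19.98038673400879) [ 0.55682735 -0.22218177  0.116     ] [ 0.55681033 -0.22202842  0.11608847]
((278.6641845703125, 142.32835388183594), 15.068492889404297) [ 0.54463432 -0.31994965  0.116     ] [ 0.54462309 -0.3199399   0.11646899]
```

View pics/w1.png

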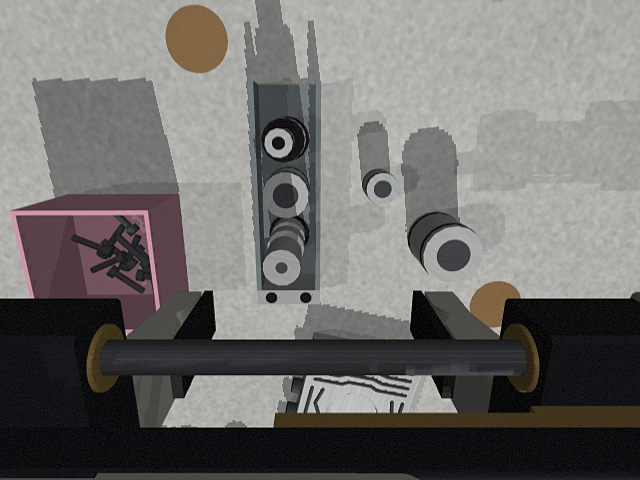

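The wrist view shows the channel at (250–318, 80–300), with the spool top at (282,265), piston (285,194) and solenoid (279,142). The arm may still have been settling, so I'll re-measure at rest.

Request:
move_arm --moves '[8.7,0,0,0,0,0,0,8.7,0,0,0,0,0,0]'

```text
clock: 2.45
tool_pos: [0.5289, -0.2533, 0.2408]
orientation: [-179.9, -0.0, -97.3]
force: [0.2, 0.1, 0.4]
opening: 0.0869
gripper_force: 0.0
```

```bash
cat >> h.py <<'E'
def tops(n,lo,hi,zz,amin=100,box=None):
    p,d,m=snap(n);C=cloud(d,m);Z=C[...,2]
    k=((Z>lo)&(Z<hi)&(d>0)).astype(np.uint8)
    for c in cv2.findContours(k,0,2)[0]:
        if cv2.contourArea(c)>amin:
            q=np.zeros_like(k);cv2.drawContours(q,[c],-1,1,-1);e=cv2.minEnclosingCircle(c);P=ray(m,*e[0],zz)
            if abs(P[1])<.45: print(n,np.round(e[0],1),round(e[1],1),P.round(4),C[(q&k)>0].mean(0).round(4))
E
python3 - <<'E'
from h import *
go(.556,-.2155,.085,-97.1)
tops('wrist',.108,.122,.116)
tops('wrist',.049,.06,.056)
tops('top',.105,.125,.116)
E
```

```text
t 2.45 pos [ 0.5289 -0.2533  0.2408] rpy [-179.9   -0.   -97.3] tool cm [-4.1  -2.2  15.58] turn [-0.001 -0.    -0.003] open 0.0869 grip 0.0
wrist [283.2 267.5] 19.3 [ 0.557  -0.2217  0.116 ] [ 0.5569 -0.2217  0.1165]
wrist [280.  146.1] 14.9 [ 0.5448 -0.3199  0.116 ] [ 0.5446 -0.3199  0.1165]
wrist [137.5 315. ] 14.6 [ 0.7228 -0.1672  0.056 ] [ 0.7246 -0.1663  0.0544]
wrist [442.  244.5] 28.0 [ 0.4059 -0.2042  0.056 ] [ 0.4141 -0.2135  0.0545]
wrist [ 53.5 257.5] 41.1 [ 0.7895 -0.2395  0.056 ] [ 0.7905 -0.239   0.0546]
wrist [106.5 248.5] 80.1 [ 0.7346 -0.2419  0.056 ] [ 0.6967 -0.256   0.0547]
wrist [287.2 196.8] 23.4 [ 0.5502 -0.2703  0.056 ] [ 0.5502 -0.2705  0.0568]
top [445. 253.] 8.9 [ 0.5538 -0.2174  0.116 ] [ 0.5513 -0.218   0.1145]
```

Run:
```python
from h import *
tops('scene',.105,.125,.116,60)
tops('scene',.049,.062,.056,60)
p,d,m=snap('scene')
C=cloud(d,m)
for n,(u,v) in dict(spool=(231,289),sol=(182,326),pis=(210,322)).items(): print(n,C[v,u].round(4),ray(m,u,v,.116 if n!='pis' else .056).round(4))
for (u,v) in((236,298),(300,400)):pass
```

```text
scene [180.5 328.4] 7.8 [ 0.5482 -0.3217  0.116 ] [ 0.5472 -0.3209  0.1152]
scene [228.7 291.6] 9.9 [ 0.5601 -0.2223  0.116 ] [ 0.5597 -0.222   0.1156]
scene [ 42. 305.] 47.4 [ 0.334  -0.4333  0.116 ] [ 0.3436 -0.4471  0.1163]
scene [447.5 182.6] 13.7 [0.7269 0.2473 0.116 ] [0.732  0.2314 0.1148]
scene [308. 368.] 50.0 [ 0.7371 -0.2269  0.056 ] [ 0.7632 -0.2586  0.0556]
scene [308. 362.] 44.0 [ 0.7304 -0.2184  0.056 ] [ 0.7094 -0.1915  0.0555]
scene [210.7 326.1] 12.7 [ 0.5523 -0.2707  0.056 ] [ 0.5527 -0.2708  0.0567]
scene [182.5 260.5] 14.5 [ 0.4063 -0.2023  0.056 ] [ 0.418  -0.2083  0.056 ]
scene [442. 202.] 13.2 [0.7266 0.2491 0.056 ] [0.7323 0.2314 0.0558]
spool [ 0.5593 -0.2159  0.1158] [ 0.5594 -0.216   0.116 ]
sol [ 0.5481 -0.3178  0.1181] [ 0.5469 -0.3172  0.116 ]
pis [ 0.5473 -0.2666  0.0594] [ 0.5455 -0.2656  0.056 ]
```

Request:
move_arm --moves '[8.7,-2,-1.1,1,0,0,0,8.7,-1.7,-1.1,1,0,0,0,8.7,0,0,1,0,0,0,8.7,0,0,1,0,0,0,8.7,0,0,0,0,0,0,8.7,0,0,0,0,0,0]'

```text
clock: 3.35
tool_pos: [0.5555, -0.2186, 0.1999]
orientation: [180.0, -0.0, -97.2]
force: [0.1, 0.7, 0.4]
opening: 0.0869
gripper_force: 0.0
```

Run:
```python
from h import *
go(.556,-.2215,.085,-97.1)
tops('wrist',.108,.122,.116)
tops('wrist',.049,.06,.056)
snap('wrist','w2.png')
```

```text
t 3.35 pos [ 0.5555 -0.2186  0.1999] rpy [180.   -0.  -97.2] tool cm [ 0.28 -0.1  11.49] turn [ 0.001 -0.    -0.002] open 0.0869 grip 0.0
wrist [308.4 238. ] 22.7 [ 0.5572 -0.2214  0.116 ] [ 0.5573 -0.2214  0.1166]
wrist [307.5  89.5] 18.7 [ 0.5451 -0.3195  0.116 ] [ 0.5452 -0.3194  0.1166]
wrist [112. 299.] 51.0 [ 0.746  -0.1693  0.056 ] [ 0.7312 -0.1671  0.0537]
wrist [487.5 222.5] 33.8 [ 0.4053 -0.1987  0.056 ] [ 0.4188 -0.2084  0.0545]
wrist [ 42.5 239.5] 59.8 [ 0.7907 -0.2321  0.056 ] [ 0.7915 -0.2313  0.0545]
wrist [169.  230.5] 61.1 [ 0.6793 -0.2262  0.056 ] [ 0.6754 -0.2266  0.0545]
wrist [309.6 160.4] 27.2 [ 0.5508 -0.2701  0.056 ] [ 0.5506 -0.2701  0.0569]
```

View pics/w2.png

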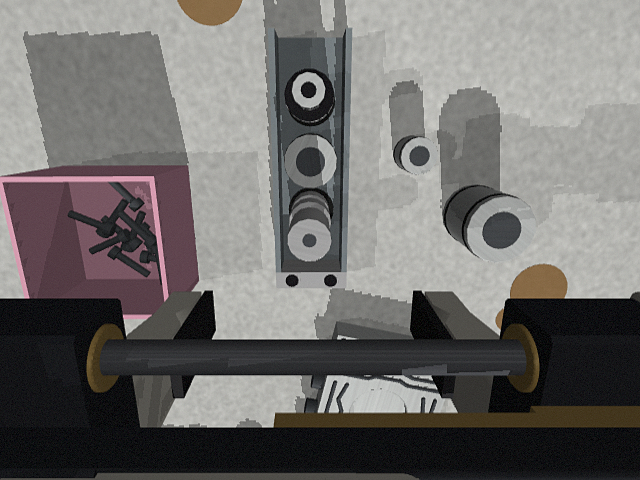

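Wrist and scene cameras agree; the top camera is biased about +5 mm in y. I'll trust the wrist camera: spool at (0.557, −0.2215). Descending to grasp.

Request:
move_arm --moves '[8.7,0.3,-0.2,0,0,0,0,8.7,0,0,2,0,0,0,8.7,0,0,3,0,0,0,8.7,0,0,3,0,0,0,8.7,0,0,2,0,0,0,8.7,0,0,1.5,0,0,0,8.7,0,0,0,0,0,0,5,0,0,0,0,0,0]'

```text
clock: 4.3
tool_pos: [0.5577, -0.2219, 0.0856]
orientation: [-180.0, -0.0, -97.2]
force: [-0.5, -0.3, 0.6]
opening: 0.0833
gripper_force: 0.0
```

Request:
move_arm --moves '[3.6,0,0,0,0,0,0,3.4,0,0,0,0,0,0,3,0,0,0,0,0,0,2,0,0,0,0,0,0,1,0,0,0,0,0,0,1,0,0,0,0,0,0,1,0,0,0,0,0,0]'

```text
clock: 5.0
tool_pos: [0.5574, -0.2216, 0.0851]
orientation: [-180.0, -0.0, -97.2]
force: [1.1, -0.4, 0.2]
opening: 0.0297
gripper_force: 30.0
```

Run:
```python
from h import *
go(.4778,.297,.205,-97.1)
# mat and pocket in the scene camera
p,d,m=snap('scene')
g=cv2.cvtColor(p,cv2.COLOR_RGB2HSV)
M=(g[...,2]<50).astype(np.uint8); M[:135]=0;M[200:]=0;M[:,:300]=0;M[:,395:]=0
c=max(cv2.findContours(M,0,2)[0],key=cv2.contourArea)
P=np.array([ray(m,u,v,.004)[:2] for u,v in c[:,0]],np.float32)*1000;print(cv2.minAreaRect(P))
C=cloud(d,m);Z=C[...,2]
k=np.zeros(Z.shape,np.uint8);k[213:246,276:316]=1
k=k&(Z<.0272)&(d>0); print(k.sum(),C[k>0].mean(0)); c=max(cv2.findContours(k.astype(np.uint8),0,2)[0],key=cv2.contourArea); print(cv2.boundingRect(c))
P=np.array([ray(m,u,v,.024)[:2] for u,v in c[:,0]],np.float32);print(cv2.minEnclosingCircle(P))
```

```text
t 5.0 pos [ 0.5574 -0.2216  0.0851] rpy [-180.    -0.   -97.2] tool cm [-50.45  14.41 -11.99] turn [-0.    -0.    -0.002] open 0.0297 grip 30.0
((473.0802307128906, 264.3177795410156), (153.60340881347656, 112.16278839111328), 79.0448226928711)
444 [0.51042946 0.01152102 0.02479484]
(281, 219, 29, 22)
((0.5089867115020752, 0.013231579214334488), 0.030758202075958252)
```

Request:
move_arm --moves '[1,0,0,-0.5,0,0,0,1,0,0,-1,0,0,0,1,0,0,-2,0,0,0,1,0,0,-2,0,0,0,1,0,0,-2.5,0,0,0,1,0,0,-2,0,0,0,1,0,0,-2,0,0,0,1,-1,0.3,0,0,0,0]'

```text
clock: 5.85
tool_pos: [0.5572, -0.2121, 0.2085]
orientation: [-179.7, -0.0, -97.3]
force: [0.2, 0.1, -3.1]
opening: 0.0298
gripper_force: 30.0
```

Request:
move_arm --moves '[1,-2,0.6,0,0,0,0,1,-3,0.8,0,0,0,0,1,-4,1.1,0,0,0,0,1,-4,1.1,0,0,0,0,1,-4,1.1,0,0,0,0,1,-4,1.1,0,0,0,0,1,-4,1.2,0,0,0,0,1,-4,1.2,0,0,0,0]'

```text
clock: 6.65
tool_pos: [0.5091, 0.0886, 0.2042]
orientation: [179.9, -0.0, -97.2]
force: [1.5, 1.0, -2.8]
opening: 0.0298
gripper_force: 30.0
```

Request:
move_arm --moves '[1,-4,1.2,0,0,0,0,1,-4,1.2,0,0,0,0,1,-4,1.1,0,0,0,0,1,-4,1.1,0,0,0,0,1,-3,0.8,0,0,0,0,1,-1.2,0.3,0,0,0,0,1,0,0,0,0,0,0,1,0,0,0,0,0,0]'

```text
clock: 7.45
tool_pos: [0.4787, 0.2937, 0.2043]
orientation: [179.9, -0.1, -97.2]
force: [-0.0, -0.0, -3.3]
opening: 0.0297
gripper_force: 30.0
```

Run:
```python
from h import *
go(.4784,.2994,.084,-97.1)
snap('wrist','w3.png')
```

```text
t 7.45 pos [0.4787 0.2937 0.2043] rpy [ 1.799e+02 -1.000e-01 -9.720e+01] tool cm [-0.57  0.09 12.03] turn [ 0.001 -0.001 -0.002] open 0.0297 grip 30.0
```

View pics/w3.png

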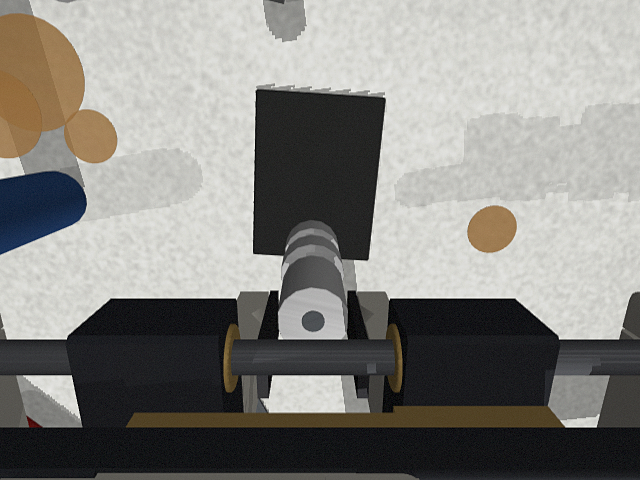

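The wrist view shows the upright spool in the jaws. The mat's corners are near (256,90), (385,98), (369,260) and (254,253).

Run:
```python
from h import *
p,d,m=snap('wrist')
P=np.array([ray(m,u,v,.004)[:2] for u,v in((256,90),(385,98),(369,260),(254,253))]);print(P.round(4),P.mean(0),[np.linalg.norm(P[i]-P[i-1]).round(3) for i in range(4)])
```

```text
[[0.5155 0.1777]
 [0.3986 0.1994]
 [0.4265 0.3552]
 [0.5437 0.3326]] [0.47109549 0.26619836] [np.float64(0.157), np.float64(0.119), np.float64(0.158), np.float64(0.119)]
```

Request:
move_arm --moves '[1,-0.6,0.1,1,0,0,0,1,0,0,2.5,0,0,0,1,0,0,3,0,0,0,1,0,0,3,0,0,0,1,0,0,1.5,0,0,0,1,0,0,0.7,0,0,0,1,0,0,0.3,0,0,0,1,0,0,0,0,0,0]'

```text
clock: 8.35
tool_pos: [0.4796, 0.3004, 0.0853]
orientation: [-180.0, 0.0, -97.2]
force: [-0.2, 0.1, -2.4]
opening: 0.0297
gripper_force: 30.0
```

Request:
move_arm --moves '[1,0,0,0.1,0,0,0,1,0,0,0,0,0,0]'

```text
clock: 8.55
tool_pos: [0.4797, 0.3008, 0.0849]
orientation: [-180.0, 0.1, -97.2]
force: [0.3, -0.3, -2.8]
opening: 0.0298
gripper_force: 30.0
```

Request:
move_arm --moves '[1,0,0,0.1,0,0,0,1,0,0,0.05,0,0,0,1,0,0,0,0,0,0]'

```text
clock: 8.85
tool_pos: [0.4796, 0.3007, 0.0831]
orientation: [-180.0, 0.0, -97.2]
force: [-0.1, 0.5, 0.0]
opening: 0.0299
gripper_force: 30.0
```

Request:
move_arm --moves '[3.1,0,0,0,0,0,0,3.4,0,0,0,0,0,0,4,0,0,0,0,0,0,6,0,0,0,0,0,0,8.7,0,0,0,0,0,0,8.7,0,0,0,0,0,0,8.7,0,0,0,0,0,0]'

```text
clock: 9.55
tool_pos: [0.4793, 0.3004, 0.0825]
orientation: [180.0, -0.0, -97.2]
force: [-0.7, 0.4, 0.7]
opening: 0.0665
gripper_force: 0.0
```

Request:
move_arm --moves '[8.7,0,0,-1,0,0,0,8.7,0,0,-2,0,0,0,8.7,0,0,-3,0,0,0,8.7,0,0,-3,0,0,0,8.7,0,0,-3,0,0,0,8.7,0,0,-1,0,0,0,8.7,0,0,0,0,0,0]'

```text
clock: 10.25
tool_pos: [0.48, 0.3011, 0.2149]
orientation: [-179.9, 0.2, -97.2]
force: [0.1, -0.1, -0.8]
opening: 0.087
gripper_force: 0.0
```

Run:
```python
from h import *
go(.545,-.3195,.21,-97.1)
tops('wrist',.108,.122,.114)
tops('scene',.108,.122,.114,60)
```

```text
t 10.25 pos [0.48   0.3011 0.2149] rpy [-179.9    0.2  -97.2] tool cm [ 60.75 -14.24   0.33] turn [-0.002  0.003 -0.002] open 0.087 grip 0.0
wrist [312.7 234.6] 21.2 [0.4793 0.3012 0.114 ] [0.4793 0.3011 0.1147]
wrist [  1. 214.] 30.0 [0.7074 0.2565 0.114 ] [0.7013 0.2572 0.1146]
scene [180.5 327.7] 7.2 [ 0.5461 -0.3203  0.114 ] [ 0.5469 -0.3207  0.116 ]
scene [ 42.  305.5] 47.2 [ 0.3331 -0.4336  0.114 ] [ 0.3414 -0.4446  0.1151]
scene [447.6 182.3] 13.7 [0.7259 0.2504 0.114 ] [0.7311 0.2312 0.1153]
scene [363.5 123. ] 6.8 [0.48   0.3003 0.114 ] [0.4803 0.2996 0.1141]
scene [124. 109.] 30.1 [ 0.0147 -0.0071  0.114 ] [ 0.0541 -0.0197  0.1144]
```

Request:
move_arm --moves '[8.7,3.8,-0.9,0,0,0,0,8.7,3.8,-0.9,0,0,0,0,8.7,3.8,-0.9,0,0,0,0,8.7,3.8,-0.9,0,0,0,0,8.7,3.8,-0.9,0,0,0,0,8.7,3.8,-0.9,0,0,0,0,8.7,3.8,-0.9,0,0,0,0,8.7,3.8,-0.9,0,0,0,0]'

```text
clock: 11.15
tool_pos: [0.5115, -0.012, 0.2111]
orientation: [179.9, -0.1, -97.2]
force: [1.0, 0.8, -0.1]
opening: 0.087
gripper_force: 0.0
```

Request:
move_arm --moves '[8.7,3.8,-0.9,0,0,0,0,8.7,3.8,-0.9,0,0,0,0,8.7,3.8,-0.9,0,0,0,0,8.7,3.8,-0.9,0,0,0,0,8.7,3.8,-0.9,0,0,0,0,8.7,3.8,-0.9,0,0,0,0,8.7,3.8,-0.9,0,0,0,0,8.7,3.8,-0.9,0,0,0,0]'

```text
clock: 11.95
tool_pos: [0.5449, -0.3222, 0.2106]
orientation: [179.8, 0.0, -97.2]
force: [1.2, 0.4, 0.2]
opening: 0.0872
gripper_force: 0.0
```

Request:
move_arm --moves '[8.7,0,0,0,0,0,0,8.7,0,0,0,0,0,0,8.7,0,0,0,0,0,0]'

```text
clock: 12.25
tool_pos: [0.5451, -0.3203, 0.2113]
orientation: [179.9, 0.0, -97.2]
force: [0.1, 0.3, -0.7]
opening: 0.087
gripper_force: 0.0
```

Run:
```python
from h import *
go(.545,-.3195,.087,-97.1)
tops('wrist',.108,.122,.116)
```

```text
t 12.25 pos [ 0.5451 -0.3203  0.2113] rpy [179.9   0.  -97.2] tool cm [-0.07 -0.   12.43] turn [ 0.002  0.    -0.002] open 0.087 grip 0.0
wrist [311.1 236. ] 15.3 [ 0.5451 -0.321   0.116 ] [ 0.5449 -0.3211  0.1163]
wrist [559.   40.5] 89.7 [ 0.3698 -0.431   0.116 ] [ 0.3753 -0.4367  0.1147]
```

Request:
move_arm --moves '[8.7,0,0,2,0,0,0,8.7,0,0,3,0,0,0,8.7,0,0,3,0,0,0,8.7,0,0,3,0,0,0,8.7,0,0,1.4,0,0,0,6,0,0,0,0,0,0,4,0,0,0,0,0,0,3,0,0,0,0,0,0]'

```text
clock: 13.1
tool_pos: [0.547, -0.3211, 0.0904]
orientation: [-179.8, -0.0, -97.2]
force: [0.7, -0.1, -0.2]
opening: 0.0684
gripper_force: 0.0
```

Request:
move_arm --moves '[2.5,0,0,0,0,0,0,1,0,0,0,0,0,0,0.5,0,0,0,0,0,0,0.5,0,0,0,0,0,0,0.5,0,0,0,0,0,0,0.5,0,0,0,0,0,0]'

```text
clock: 13.7
tool_pos: [0.5457, -0.3209, 0.0885]
orientation: [180.0, -0.0, -97.2]
force: [-0.3, -0.2, -0.9]
opening: 0.0205
gripper_force: 8.1
```

Request:
move_arm --moves '[0.5,0,0,-0.5,0,0,0,0.5,0,0,-1,0,0,0,0.5,0,0,-2,0,0,0,0.5,0,0,-2,0,0,0,0.5,0,0,-2.5,0,0,0,0.5,0,0,-2,0,0,0,0.5,0,0,-2,0,0,0,0.5,0,0,0,0,0,0]'

```text
clock: 14.5
tool_pos: [0.5474, -0.3218, 0.2131]
orientation: [-179.7, -0.1, -97.2]
force: [0.6, 0.2, 1.6]
opening: 0.005
gripper_force: 0.0
```

Run:
```python
from h import *
go(.467,.2315,.205,-97.1)
```

```text
t 14.5 pos [ 0.5474 -0.3218  0.2131] rpy [-1.797e+02 -1.000e-01 -9.720e+01] tool cm [-53.88  14.91   0.62] turn [-0.006 -0.002 -0.002] open 0.005 grip 0.0
```

The grip force had not built up before lifting, so the solenoid slipped out. Checking it.

Run:
```python
from h import *
tops('wrist',.1,.125,.116)
tops('scene',.1,.125,.116,60)
snap('wrist','w4.png')
```

```text
wrist [315.5 236.2] 16.2 [ 0.5448 -0.3218  0.116 ] [ 0.5449 -0.3216  0.1155]
wrist [559.7  40. ] 88.8 [ 0.3719 -0.4332  0.116 ] [ 0.3784 -0.4385  0.1157]
scene [180.8 328.9] 8.3 [ 0.5492 -0.322   0.116 ] [ 0.5479 -0.321   0.1138]
scene [ 42.  305.5] 47.6 [ 0.3349 -0.4338  0.116 ] [ 0.3438 -0.4469  0.1163]
scene [447.  184.2] 14.0 [0.7283 0.2427 0.116 ] [0.7324 0.2316 0.1126]
scene [363.4 124.9] 7.5 [0.485  0.2922 0.116 ] [0.4817 0.2974 0.1118]
scene [147.5 109.5] 12.3 [0.0609 0.0242 0.116 ] [0.0619 0.0227 0.1123]
```

View pics/w4.png

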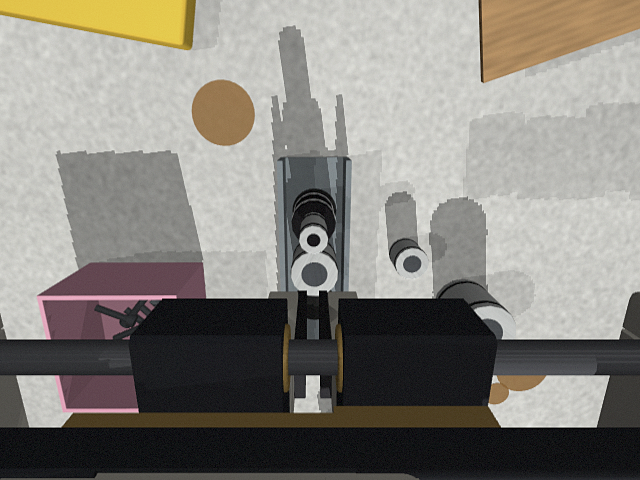

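The solenoid at (313,238) still stands upright and unmoved. I'll open and regrasp, letting the force build fully.

Request:
move_arm --moves '[8.7,0,0,0,0,0,0,8.7,0,0,0,0,0,0,8.7,0,0,0,0,0,0,8.7,0,0,0,0,0,0,8.7,0,0,0,0,0,0,8.7,0,0,0,0,0,0,8.7,0,0,0,0,0,0,8.7,0,0,0,0,0,0]'

```text
clock: 15.45
tool_pos: [0.5458, -0.3209, 0.2086]
orientation: [-180.0, -0.0, -97.2]
force: [-0.1, 0.4, -0.2]
opening: 0.0635
gripper_force: 0.0
```

Request:
move_arm --moves '[8.7,0,0,2,0,0,0,8.7,0,0,3,0,0,0,8.7,0,0,3,0,0,0,8.7,0,0,3,0,0,0,8.7,0,0,1.2,0,0,0,6,0,0,0,0,0,0,4,0,0,0,0,0,0,3,0,0,0,0,0,0]'

```text
clock: 16.25
tool_pos: [0.5469, -0.3213, 0.0884]
orientation: [-179.8, -0.0, -97.2]
force: [0.3, 0.9, 0.3]
opening: 0.0682
gripper_force: 0.0
```

Request:
move_arm --moves '[1.5,0,0,0,0,0,0,1,0,0,0,0,0,0,0.5,0,0,0,0,0,0,0.5,0,0,0,0,0,0,0.5,0,0,0,0,0,0,0.5,0,0,0,0,0,0,0.5,0,0,0,0,0,0,0.5,0,0,0,0,0,0]'

```text
clock: 17.05
tool_pos: [0.5458, -0.3209, 0.0866]
orientation: [-180.0, -0.0, -97.2]
force: [0.7, -0.0, -0.4]
opening: 0.0192
gripper_force: 30.0
```

Request:
move_arm --moves '[0.5,0,0,0,0,0,0,0.5,0,0,-0.5,0,0,0,0.5,0,0,-1.5,0,0,0,0.5,0,0,-2,0,0,0,0.5,0,0,-3,0,0,0,0.5,0,0,-3,0,0,0,0.5,0,0,-2,0,0,0,0.5,0,0,0,0,0,0]'

```text
clock: 17.85
tool_pos: [0.5471, -0.3215, 0.21]
orientation: [-179.7, -0.1, -97.2]
force: [0.1, 0.8, -3.1]
opening: 0.0194
gripper_force: 30.0
```

Run:
```python
from h import *
go(.466,.2315,.2,-97.1)
```

```text
t 17.85 pos [ 0.5471 -0.3215  0.21  ] rpy [-1.797e+02 -1.000e-01 -9.720e+01] tool cm [-53.85  14.99   0.86] turn [-0.005 -0.001 -0.002] open 0.0194 grip 30.0
```

Request:
move_arm --moves '[0.5,-1.5,0.4,0,0,0,0,0.5,-3,0.8,0,0,0,0,0.5,-4,1.1,0,0,0,0,0.5,-4,1.1,0,0,0,0,0.5,-4,1.1,0,0,0,0,0.5,-4,1.1,0,0,0,0,0.5,-4,1.1,0,0,0,0,0.5,-4,1.1,0,0,0,0]'

```text
clock: 18.65
tool_pos: [0.5022, -0.0266, 0.205]
orientation: [179.9, -0.0, -97.2]
force: [2.3, 0.4, -3.0]
opening: 0.0192
gripper_force: 30.0
```

Request:
move_arm --moves '[0.5,-4,1.1,0,0,0,0,0.5,-4,1.1,0,0,0,0,0.5,-4,1.1,0,0,0,0,0.5,-4,1.1,0,0,0,0,0.5,-4,1.1,0,0,0,0,0.5,-3,0.9,0,0,0,0,0.5,-1.8,0.5,0,0,0,0,0.5,-0.5,0.2,0,0,0,0]'

```text
clock: 19.45
tool_pos: [0.4639, 0.2331, 0.2048]
orientation: [179.9, -0.1, -97.1]
force: [-1.3, -0.5, -2.6]
opening: 0.0193
gripper_force: 30.0
```

Request:
move_arm --moves '[0.5,0,0,0,0,0,0,0.5,0,0,0,0,0,0]'

```text
clock: 19.65
tool_pos: [0.4649, 0.2307, 0.2058]
orientation: [179.9, -0.1, -97.2]
force: [0.1, 0.3, -3.2]
opening: 0.0193
gripper_force: 30.0
```

Run:
```python
from h import *
go(.466,.2315,.0855,-97.1)
tops('wrist',.1,.125,.114)
snap('scene','s5.png')
```

```text
t 19.65 pos [0.4649 0.2307 0.2058] rpy [ 1.799e+02 -1.000e-01 -9.720e+01] tool cm [-0.11 -0.11 12.03] turn [ 0.001 -0.001 -0.002] open 0.0193 grip 30.0
wrist [  2.5 301.5] 31.6 [0.7069 0.2509 0.114 ] [0.701  0.2519 0.1115]
```

View pics/s5.png

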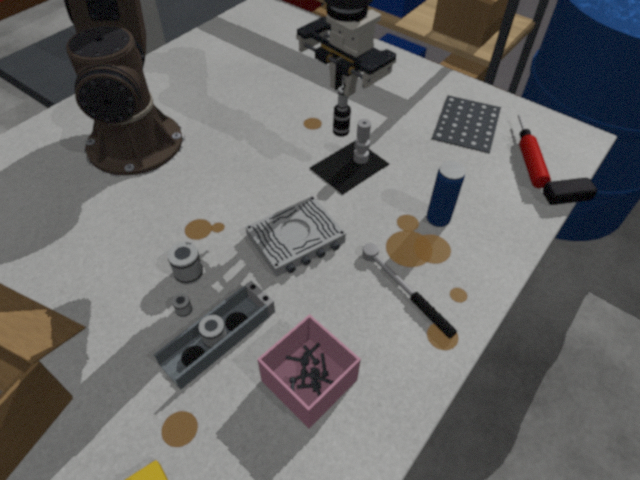

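The scene shows the solenoid hanging upright in the gripper (342,120), the spool standing on the mat (362,140), and the piston alone in the channel (210,327). Lowering the solenoid.

Request:
move_arm --moves '[0.5,0,0,1.5,0,0,0,0.5,0,0,2.5,0,0,0,0.5,0,0,3,0,0,0,0.5,0,0,2.5,0,0,0,0.5,0,0,1.5,0,0,0,0.5,0,0,0.7,0,0,0,0.5,0,0,0.2,0,0,0,0.5,0,0,0,0,0,0]'

```text
clock: 20.55
tool_pos: [0.466, 0.2315, 0.088]
orientation: [-180.0, 0.0, -97.2]
force: [1.0, -0.9, -2.8]
opening: 0.0194
gripper_force: 30.0
```

Request:
move_arm --moves '[0.5,0,0,0.1,0,0,0,0.5,0,0,0,0,0,0]'

```text
clock: 20.75
tool_pos: [0.4659, 0.2319, 0.0873]
orientation: [-180.0, 0.1, -97.2]
force: [-1.4, 0.4, -2.5]
opening: 0.0193
gripper_force: 30.0
```

Request:
move_arm --moves '[0.5,0,0,0.15,0,0,0,0.5,0,0,0,0,0,0,0.5,0,0,0,0,0,0]'

```text
clock: 21.05
tool_pos: [0.4655, 0.2316, 0.0851]
orientation: [-180.0, 0.0, -97.2]
force: [-0.1, -0.1, -2.9]
opening: 0.0195
gripper_force: 30.0
```

Request:
move_arm --moves '[0.5,0,0,0.1,0,0,0,0.5,0,0,0,0,0,0]'

```text
clock: 21.25
tool_pos: [0.4659, 0.2318, 0.0845]
orientation: [-180.0, 0.0, -97.2]
force: [-0.9, -0.0, 1.4]
opening: 0.0193
gripper_force: 30.0
```

Request:
move_arm --moves '[2.1,0,0,0,0,0,0,2.5,0,0,0,0,0,0,3.5,0,0,0,0,0,0,5,0,0,0,0,0,0,7,0,0,0,0,0,0,8.7,0,0,0,0,0,0,8.7,0,0,0,0,0,0,8.7,0,0,0,0,0,0]'

```text
clock: 22.05
tool_pos: [0.4655, 0.2316, 0.0841]
orientation: [-180.0, 0.0, -97.2]
force: [-0.4, 0.1, -0.2]
opening: 0.0671
gripper_force: 0.0
```

Request:
move_arm --moves '[8.7,0,0,-1,0,0,0,8.7,0,0,-2,0,0,0,8.7,0,0,-3,0,0,0,8.7,0,0,-3,0,0,0,8.7,0,0,-3,0,0,0,8.7,0,0,0,0,0,0,8.7,0,0,0,0,0,0]'

```text
clock: 22.75
tool_pos: [0.4657, 0.2318, 0.2053]
orientation: [-179.9, 0.1, -97.2]
force: [0.5, 0.4, -0.4]
opening: 0.0869
gripper_force: 0.0
```

Run:
```python
from h import *
print(ctrl.get_obs()['joint_pos'].round(1))
go(.5506,-.2702,.21,-7.1)
tops('wrist',.1,.125,.114)
tops('scene',.1,.125,.114,50)
tops('scene',.05,.06,.056,50)
```

```text
[ 48.1   5.6 -18.3  -0.  -66.  -55.3]
t 22.75 pos [0.4657 0.2318 0.2053] rpy [-1.799e+02  1.000e-01 -9.720e+01] tool cm [ 48.74 -14.74  -0.55] turn [-2.000e-03  1.000e-03 -1.573e+00] open 0.0869 grip 0.0
wrist [305.5 320.9] 21.9 [0.4789 0.298  0.114 ] [0.4788 0.2979 0.1132]
wrist [ 13.5 282. ] 20.2 [0.6942 0.2378 0.114 ] [0.7013 0.242  0.1089]
wrist [312.9 236.8] 16.3 [0.4646 0.2309 0.114 ] [0.4648 0.231  0.1138]
scene [ 42.  305.5] 47.6 [ 0.3331 -0.4336  0.114 ] [ 0.3442 -0.4471  0.1164]
scene [447.2 183.7] 13.9 [0.7273 0.2461 0.114 ] [0.7325 0.2318 0.1124]
scene [340.3 137.9] 6.1 [0.4693 0.2249 0.114 ] [0.4667 0.2289 0.1113]
scene [363.4 125. ] 7.5 [0.484  0.2941 0.114 ] [0.4815 0.2977 0.1115]
scene [123. 109.] 31.0 [ 0.0129 -0.0086  0.114 ] [ 0.0528 -0.0209  0.1106]
scene [308. 367.] 50.0 [ 0.736  -0.2255  0.056 ] [ 0.7632 -0.2561  0.055 ]
scene [308. 362.] 43.0 [ 0.7304 -0.2184  0.056 ] [ 0.7081 -0.1927  0.0551]
scene [210.7 326.1] 12.7 [ 0.5523 -0.2707  0.056 ] [ 0.5525 -0.2708  0.0567]
scene [441.5 203.5] 13.0 [0.7279 0.2445 0.056 ] [0.7311 0.2313 0.0549]
scene [132. 139.] 34.9 [ 0.0462 -0.0298  0.056 ] [ 0.0523 -0.0309  0.0551]
```

Request:
move_arm --moves '[8.7,3.5,-1.1,-1,0,0,0,8.7,3.5,-1.1,-1,0,0,0,8.7,3.5,-1.1,-1,0,0,0,8.7,3,-1.1,-1,0,0,0,8.7,0,0,0,0,0,0,8.7,0,0,0,0,0,0]'

```text
clock: 23.5
tool_pos: [0.492, 0.0914, 0.2434]
orientation: [179.9, -0.0, -97.3]
force: [-0.5, -0.2, -0.1]
opening: 0.0872
gripper_force: 0.0
```

Run:
```python
from h import *
go(.5506,-.2702,.21,-7.1)
p,d,m=snap('wrist','w6.png');C=cloud(d,m);Z=C[...,2]
R=np.hypot(C[...,0]-.511,C[...,1]-.01)<.045
k=(R&(Z<.0272)&(d>0)).astype(np.uint8);k=cv2.morphologyEx(k,2,np.ones((3,3)))
c=max(cv2.findContours(k,0,2)[0],key=cv2.contourArea)
P=np.array([ray(m,u,v,.024)[:2] for u,v in c[:,0]],np.float32);print(cv2.minEnclosingCircle(P),C[k>0].mean(0),cv2.boundingRect(c))
```

```text
t 23.5 pos [0.492  0.0914 0.2434] rpy [179.9  -0.  -97.3] tool cm [ 35.12 -10.43   3.34] turn [ 1.000e-03  0.000e+00 -1.575e+00] open 0.0872 grip 0.0
((0.5128053426742554, 0.009374706074595451), 0.03122452273964882) [0.51276326 0.00884786 0.02474471] (249, 93, 63, 65)
```

View pics/w6.png

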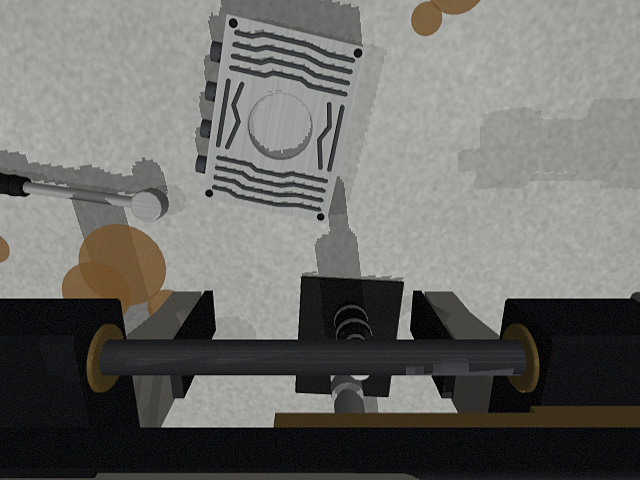

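The view shows the pocket at (280,125), radius 31 mm. Its centre is (0.5127, 0.009). On to the piston.

Request:
move_arm --moves '[8.7,3.9,-1.15,0,0,0,0,8.7,3.9,-1.15,0,0,0,0,8.7,3.9,-1.15,0,0,0,0,8.7,3.9,-1.15,0,0,0,0,8.7,3.9,-1.15,0,0,0,0,8.7,3.9,-1.15,0,0,0,0,8.7,3.9,-1.15,0,0,0,0,8.7,3.9,-1.15,0,0,0,0]'

```text
clock: 24.35
tool_pos: [0.5446, -0.2294, 0.243]
orientation: [179.9, 0.0, -97.1]
force: [0.0, 1.2, 0.3]
opening: 0.0869
gripper_force: 0.0
```

Request:
move_arm --moves '[8.7,3.9,-1.2,0,0,0,0,8.7,0,0,0,0,0,0.14,8.7,0,0,0,0,0,0.14,8.7,0,0,0,0,0,0.14,8.7,0,0,0,0,0,0.14,8.7,0,0,0,0,0,0.14,8.7,0,0,0,0,0,0.14,8.7,0,0,0,0,0,0.14]'

```text
clock: 25.15
tool_pos: [0.5516, -0.2678, 0.2428]
orientation: [179.9, -0.1, -153.6]
force: [0.4, -0.7, 0.4]
opening: 0.087
gripper_force: 0.0
```

Request:
move_arm --moves '[8.7,0,0,0,0,0,0.14,8.7,0,0,0,0,0,0.14,8.7,0,0,0,0,0,0.14,8.7,0,0,0,0,0,0.14,8.7,0,0,0,0,0,0.03,8.7,0,0,0,0,0,0,8.7,0,0,0,0,0,0]'

```text
clock: 25.85
tool_pos: [0.5515, -0.2687, 0.2436]
orientation: [180.0, -0.0, 173.0]
force: [-0.8, 0.8, 0.2]
opening: 0.0868
gripper_force: 0.0
```

Run:
```python
from h import *
go(.5506,-.2702,.029,172.9)
tops('wrist',.05,.062,.056)
```

```text
t 25.85 pos [ 0.5515 -0.2687  0.2436] rpy [180.  -0. 173.] tool cm [ 0.05 -0.16 21.46] turn [ 0.    -0.001  0.002] open 0.0868 grip 0.0
wrist [375.5 393. ] 54.6 [ 0.7662 -0.2249  0.056 ] [ 0.7855 -0.2134  0.0537]
wrist [365.5 320.5] 44.6 [ 0.6751 -0.2286  0.056 ] [ 0.6746 -0.2292  0.0561]
wrist [313.2 208.7] 22.8 [ 0.5496 -0.2689  0.056 ] [ 0.5494 -0.269   0.0567]
```

Request:
move_arm --moves '[8.7,0.1,-0.1,2,0,0,0,8.7,0,0,4,0,0,0,8.7,0,0,4,0,0,0,8.7,0,0,4,0,0,0,8.7,0,0,3,0,0,0,8.7,0,0,2,0,0,0,8.7,0,0,0,0,0,0]'

```text
clock: 26.6
tool_pos: [0.5479, -0.2695, 0.0509]
orientation: [180.0, -0.3, 172.9]
force: [-0.9, 0.5, 0.5]
opening: 0.0869
gripper_force: 0.0
```

Request:
move_arm --moves '[8.7,0,0,1.5,0,0,0,8.7,0,0,0.9,0,0,0,8,0,0,0,0,0,0,6,0,0,0,0,0,0,4,0,0,0,0,0,0,3,0,0,0,0,0,0,3,0,0,0,0,0,0,3,0,0,0,0,0,0]'

```text
clock: 27.4
tool_pos: [0.5503, -0.2701, 0.0304]
orientation: [-180.0, 0.0, 172.8]
force: [-0.2, 0.2, 0.4]
opening: 0.0457
gripper_force: 0.0
```

Request:
move_arm --moves '[3,0,0,0,0,0,0,3,0,0,0,0,0,0,3,0,0,0,0,0,0,3,0,0,0,0,0,0]'

```text
clock: 27.8
tool_pos: [0.5501, -0.2701, 0.03]
orientation: [180.0, -0.0, 172.8]
force: [0.2, -0.0, 0.2]
opening: 0.0297
gripper_force: 0.0
```

The jaws closed to 30 mm with no force. Looking.

Run:
```python
from h import *
p,d,m=snap('scene'); q,_,_=snap('wrist')
a=cv2.resize(p[250:410,130:290],(400,400),interpolation=2); b=cv2.resize(q,(400,300)); b=np.vstack([b,np.zeros((100,400,3),np.uint8)])
cv2.imwrite('pics/c7.png',np.hstack([a,b])[...,::-1])
```

```text
(no output)
```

View pics/c7.png

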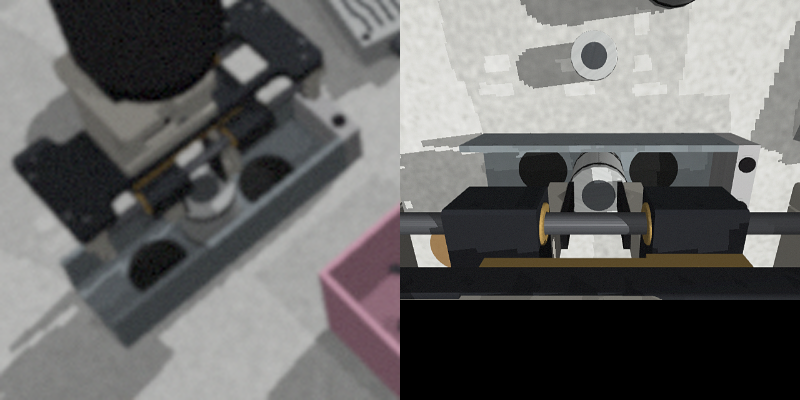

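Run:
```python
from h import *
go(.5506,-.2702,.029,172.9)
tops('wrist',.045,.07,.056,50)
tops('scene',.045,.07,.056,50)
p,d,m=snap('wrist');C=cloud(d,m);print(C[312,317],d[312,317], [C[v,317].round(3).tolist() for v in range(240,340,10)])
```

```text
t 27.9 pos [ 0.5501 -0.2701  0.03  ] rpy [180.   -0.  172.8] tool cm [-0.05 -0.01  0.1 ] turn [ 0.    -0.    -0.001] open 0.0296 grip 0.0
wrist [312.5 298.5] 75.5 [ 0.5444 -0.2706  0.056 ] [ 0.5443 -0.2699  0.0575]
scene [308.5 368.3] 50.7 [ 0.7381 -0.2267  0.056 ] [ 0.7634 -0.258   0.0577]
scene [308.  360.5] 45.0 [ 0.7287 -0.2163  0.056 ] [ 0.7099 -0.1918  0.0577]
scene [210.5 325.5] 18.2 [ 0.5512 -0.27    0.056 ] [ 0.558  -0.271   0.0574]
scene [441.7 202.4] 13.4 [0.7268 0.2476 0.056 ] [0.7322 0.2317 0.0573]
scene [339.5 155.4] 9.3 [0.4656 0.231  0.056 ] [0.4708 0.2231 0.0603]
scene [361.2 143.3] 8.1 [0.4806 0.2977 0.056 ] [0.4841 0.2927 0.0577]
[ 0.55072528 -0.26940224  0.05692117] 0.17490056 [[0.522, -0.266, 0.043], [0.529, -0.267, 0.034], [0.529, -0.267, 0.05], [0.531, -0.267, 0.057], [0.535, -0.268, 0.058], [0.539, -0.268, 0.059], [0.545, -0.269, 0.057], [0.55, -0.269, 0.057], [0.555, -0.27, 0.057], [0.559, -0.27, 0.058]]
```

Request:
move_arm --moves '[2.5,0,0,0,0,0,0,2.5,0,0,0,0,0,0,2.5,0,0,0,0,0,0]'

```text
clock: 28.35
tool_pos: [0.5502, -0.2701, 0.0301]
orientation: [180.0, 0.0, 172.8]
force: [0.4, -0.3, -0.0]
opening: 0.0252
gripper_force: 0.0
```

Run:
```python
from h import *
o=ctrl.get_obs();print(o['opening'],o['gripper_force'],o['tool_pos'])
p,d,m=snap('wrist');cv2.imwrite('pics/c8.png',cv2.resize(p[220:400,200:440],None,fx=3,fy=3,interpolation=2)[...,::-1])
```

```text
0.025184223687156487 0.0 [ 0.55017556 -0.27005802  0.03005515]
```

View pics/c8.png

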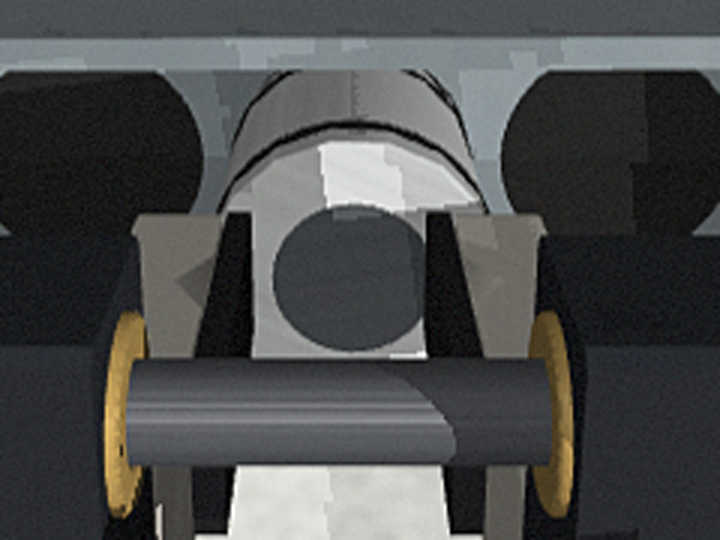

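Run:
```python
from h import *
p,d,m=snap('wrist');C=cloud(d,m);print(m['cam_to_world'][:3,3])
for n,(u,v) in dict(padL=(279,294),padL2=(280,320),padLlow=(270,390),padR=(346,294),padR2=(352,330),finL=(255,296),finL2=(258,325),finR=(362,296),disc=(317,315),edge=(279,282),bar=(317,355)).items(): print(n,d[v,u],C[v,u].round(4))
print(ctrl.get_obs()['joint_pos'])
```

```text
[ 0.47144796 -0.26161454  0.21558364]
padL 0.16731854 [ 0.538  -0.2842  0.0616]
padL2 0.15254296 [ 0.5418 -0.283   0.0781]
padLlow 0.13267508 [ 0.5546 -0.2864  0.1028]
padR 0.16745473 [ 0.5416 -0.2559  0.0615]
padR2 0.13764036 [ 0.5413 -0.2563  0.0926]
finL 0.16203329 [ 0.5355 -0.2934  0.0667]
finL2 0.1385573 [ 0.536  -0.2889  0.0912]
finR 0.16148244 [ 0.5407 -0.2497  0.0672]
disc 0.17523745 [ 0.5522 -0.2696  0.057 ]
edge 0.17200379 [ 0.5349 -0.2842  0.0558]
bar 0.08599807 [ 0.5194 -0.2666  0.1403]
[-7.90673622e+00  2.37155036e+01 -1.90884697e+01 -1.07678411e-03
 -4.71969586e+01 -8.92659887e+01]
```

The depth readings show the visible fingertips at z ≈ 0.059, just above the piston top, while the text implies 0.022. So real tips sit about 37 mm higher than the reported TCP suggests, which also explains the solenoid slip (it was held only by its top edge). I'll reopen and go about 37 mm deeper, watching the force.

Request:
move_arm --moves '[8.7,0,0,-1,0,0,0,8.7,0,0,0,0,0,0,8.7,0,0,0,0,0,0,8.7,0,0,0,0,0,0,8.7,0,0,0,0,0,0,8.7,0,0,0,0,0,0,8.7,0,0,0,0,0,0]'

```text
clock: 29.15
tool_pos: [0.5501, -0.27, 0.0399]
orientation: [180.0, -0.0, 172.8]
force: [-0.0, -0.6, 0.5]
opening: 0.0753
gripper_force: 0.0
```

Request:
move_arm --moves '[8.7,0,0,0.7,0,0,0,8.7,0,0,0.7,0,0,0,8.7,0,0,0.3,0,0,0,8.7,0,0,0.3,0,0,0,8.7,0,0,0,0,0,0]'

```text
clock: 29.65
tool_pos: [0.5498, -0.27, 0.0194]
orientation: [180.0, -0.1, 172.8]
force: [-0.1, 0.8, -0.3]
opening: 0.0872
gripper_force: 0.0
```

Run:
```python
from h import *
o=ctrl.get_obs();print(o['opening'],o['force'],o['tool_pos'])
p,d,m=snap('wrist');C=cloud(d,m)
for u in (185,190,205,210,215,415,425,430,440,450): print(u,[C[v,u].round(3).tolist() for v in (288,294,300,320)])
print([C[v,317].round(3).tolist() for v in (280,300,320)])
```

```text
0.08724481874811577 [-0.0614352   0.8169045  -0.25564719] [ 0.54983904 -0.2699789   0.01939932]
185 [[0.546, -0.34, 0.008], [0.532, -0.323, 0.053], [0.532, -0.321, 0.06], [0.533, -0.316, 0.075]]
190 [[0.547, -0.338, 0.007], [0.532, -0.32, 0.054], [0.532, -0.318, 0.061], [0.534, -0.315, 0.074]]
205 [[0.548, -0.33, 0.007], [0.533, -0.315, 0.052], [0.534, -0.314, 0.056], [0.541, -0.314, 0.061]]
210 [[0.548, -0.327, 0.008], [0.534, -0.314, 0.05], [0.536, -0.313, 0.052], [0.544, -0.314, 0.055]]
215 [[0.549, -0.324, 0.008], [0.552, -0.325, 0.008], [0.556, -0.326, 0.007], [0.568, -0.329, 0.006]]
415 [[0.562, -0.217, 0.008], [0.545, -0.227, 0.051], [0.548, -0.227, 0.051], [0.556, -0.228, 0.053]]
425 [[0.563, -0.211, 0.007], [0.544, -0.223, 0.054], [0.545, -0.224, 0.057], [0.548, -0.227, 0.068]]
430 [[0.563, -0.209, 0.007], [0.545, -0.221, 0.053], [0.544, -0.223, 0.06], [0.545, -0.227, 0.073]]
440 [[0.564, -0.203, 0.008], [0.544, -0.217, 0.054], [0.545, -0.219, 0.06], [0.545, -0.223, 0.074]]
450 [[0.565, -0.198, 0.007], [0.471, -0.262, 0.205], [0.471, -0.262, 0.205], [0.545, -0.22, 0.076]]
[[0.531, -0.267, 0.057], [0.54, -0.268, 0.057], [0.549, -0.269, 0.057]]
```

Confirmed: tips sit about 30 mm behind the reported TCP (currently z ≈ 0.050). I'll go 27 mm lower and grip.

Request:
move_arm --moves '[8.7,0,0,0.9,0,0,0,8.7,0,0,0.9,0,0,0,8.7,0,0,0.9,0,0,0,8.7,0,0,0,0,0,0,6,0,0,0,0,0,0,4,0,0,0,0,0,0,3,0,0,0,0,0,0,3,0,0,0,0,0,0]'

```text
clock: 30.5
tool_pos: [0.5504, -0.2701, -0.0066]
orientation: [-180.0, 0.0, 172.8]
force: [-0.5, 0.3, -1.1]
opening: 0.0608
gripper_force: 0.0
```

Request:
move_arm --moves '[2.5,0,0,0,0,0,0,2.5,0,0,0,0,0,0,2.5,0,0,0,0,0,0,2.5,0,0,0,0,0,0,2.5,0,0,0,0,0,0]'

```text
clock: 31.0
tool_pos: [0.5503, -0.27, -0.0068]
orientation: [-180.0, 0.0, 172.8]
force: [-0.4, 1.6, 2.7]
opening: 0.0435
gripper_force: 30.0
```

Request:
move_arm --moves '[2.5,0,0,-0.5,0,0,0,2.5,0,0,-1.5,0,0,0,2.5,0,0,-2,0,0,0,2.5,0,0,-3,0,0,0,2.5,0,0,-3,0,0,0,2.5,0,0,-2,0,0,0,2.5,0,0,0,0,0,0,2.5,0,0,0,0,0,0]'

```text
clock: 31.8
tool_pos: [0.5499, -0.2699, 0.1131]
orientation: [180.0, 0.0, 172.8]
force: [0.5, 0.0, -2.0]
opening: 0.0435
gripper_force: 30.0
```

Run:
```python
from h import *
go(.5127,.009,.115,172.9)
```

```text
t 31.8 pos [ 0.5499 -0.2699  0.1131] rpy [180.    0.  172.8] tool cm [ 7.18 27.2  -0.19] turn [ 0.     0.    -0.002] open 0.0435 grip 30.0
```

Request:
move_arm --moves '[2.5,0.6,2,0,0,0,0,2.5,1,4,0,0,0,0,2.5,1.1,4,0,0,0,0,2.5,1.1,4,0,0,0,0,2.5,1.1,4,0,0,0,0,2.5,1,4,0,0,0,0,2.5,0.9,3.5,0,0,0,0,2.5,0.4,1.7,0,0,0,0]'

```text
clock: 32.6
tool_pos: [0.5112, 0.0109, 0.1117]
orientation: [-180.0, -0.1, 172.9]
force: [1.3, -0.1, -2.1]
opening: 0.0437
gripper_force: 30.0
```

Request:
move_arm --moves '[2.5,0,0,0,0,0,0,2.5,0,0,0,0,0,0,2.5,0,0,0,0,0,0]'

```text
clock: 32.9
tool_pos: [0.5122, 0.0081, 0.1123]
orientation: [-180.0, -0.1, 172.8]
force: [0.0, 1.3, -1.2]
opening: 0.0438
gripper_force: 30.0
```

Run:
```python
from h import *
go(.5127,.009,.0125,172.9)
p,d,m=snap('wrist');C=cloud(d,m)
Z=C[...,2];k=((Z>.172)&(Z<.182)&(d>0)).astype(np.uint8)
print('piston top', C[k>0].min(0),C[k>0].max(0))
```

```text
t 32.9 pos [0.5122 0.0081 0.1123] rpy [-1.800e+02 -1.000e-01  1.728e+02] tool cm [-0.05  0.11  9.98] turn [-0.001 -0.001 -0.002] open 0.0438 grip 30.0
piston top [ 0.49011718 -0.02730601  0.17201056] [0.5349926  0.04382075 0.18199144]
```

Request:
move_arm --moves '[2.5,0,0.1,1.5,0,0,0,2.5,0,0,2.5,0,0,0,2.5,0,0,2.5,0,0,0,2.5,0,0,1.5,0,0,0,2.5,0,0,0.8,0,0,0,2.5,0,0,0.6,0,0,0,2.5,0,0,0.3,0,0,0,2.5,0,0,0,0,0,0]'

```text
clock: 33.75
tool_pos: [0.513, 0.0097, 0.0162]
orientation: [180.0, 0.0, 172.8]
force: [-1.0, -0.1, -0.6]
opening: 0.0435
gripper_force: 30.0
```

Request:
move_arm --moves '[2.5,0,0,0.2,0,0,0,2.5,0,0,0,0,0,0]'

```text
clock: 33.95
tool_pos: [0.5131, 0.0099, 0.0144]
orientation: [180.0, 0.0, 172.8]
force: [-0.1, -0.7, -1.1]
opening: 0.0437
gripper_force: 30.0
```

Request:
move_arm --moves '[2.5,0,0,0.15,0,0,0,2.5,0,0,0.1,0,0,0,2.5,0,0,0,0,0,0]'

```text
clock: 34.25
tool_pos: [0.5128, 0.0098, 0.0115]
orientation: [180.0, -0.0, 172.8]
force: [0.1, 0.1, -2.1]
opening: 0.0434
gripper_force: 30.0
```

Request:
move_arm --moves '[2.5,0,0,0.1,0,0,0,2.5,0,0,0,0,0,0]'

```text
clock: 34.45
tool_pos: [0.5129, 0.0098, 0.0112]
orientation: [-180.0, 0.0, 172.8]
force: [-2.5, 0.2, 5.7]
opening: 0.0433
gripper_force: 30.0
```

Contact at the predicted height. Release and rise.

Request:
move_arm --moves '[4.5,0,0,0,0,0,0,5,0,0,0,0,0,0,6,0,0,0,0,0,0,7,0,0,0,0,0,0,7.5,0,0,0,0,0,0,7.5,0,0,0,0,0,0]'

```text
clock: 35.05
tool_pos: [0.5128, 0.0098, 0.0105]
orientation: [-180.0, -0.0, 172.8]
force: [-0.3, 0.0, 0.4]
opening: 0.0736
gripper_force: 0.0
```

Request:
move_arm --moves '[7.5,0,0,-1,0,0,0,7.5,0,0,-2,0,0,0,7.5,0,0,-3,0,0,0,7.5,0,0,-4,0,0,0,8.7,0,0,-4,0,0,0,8.7,0,0,-4,0,0,0,8.7,0,0,-2,0,0,0,8.7,0,0,0,0,0,0]'

```text
clock: 35.85
tool_pos: [0.5146, 0.0102, 0.2151]
orientation: [179.8, 0.4, 172.9]
force: [0.6, 1.1, 0.1]
opening: 0.0866
gripper_force: 0.0
```

Run:
```python
from h import *
tops('wrist',.069,.08,.074)
tops('scene',.069,.08,.074,50)
tops('scene',.1,.125,.114,50)
go(.4648,.2315,.21,-97.2)
```

```text
wrist [311.4 217.7] 25.8 [0.5118 0.0088 0.074 ] [0.5117 0.0087 0.0747]
wrist [580.6 125.6] 16.0 [0.4639 0.2306 0.074 ] [0.4634 0.2247 0.075 ]
scene [308. 362.] 51.0 [ 0.7358 -0.225   0.074 ] [ 0.7644 -0.2578  0.0747]
scene [308.5 359.5] 46.5 [ 0.7337 -0.221   0.074 ] [ 0.7106 -0.1938  0.0746]
scene [293.7 217. ] 10.7 [0.5142 0.006  0.074 ] [0.5142 0.0064 0.0747]
scene [443.1 197.4] 13.2 [0.7272 0.2453 0.074 ] [0.7322 0.2319 0.0744]
scene [129.5 130.5] 32.2 [ 0.0383 -0.0244  0.074 ] [ 0.0493 -0.0319  0.0744]
scene [ 42.  305.5] 47.6 [ 0.3331 -0.4336  0.114 ] [ 0.3435 -0.4469  0.1162]
scene [446.9 184.6] 14.1 [0.7281 0.2435 0.114 ] [0.732  0.2314 0.1127]
scene [340.5 137.5] 5.7 [0.4689 0.2262 0.114 ] [0.4667 0.2291 0.1113]
scene [363.4 124.9] 7.5 [0.4837 0.2944 0.114 ] [0.4817 0.2972 0.1121]
scene [124.5 111. ] 30.4 [ 0.0216 -0.0112  0.114 ] [ 0.0538 -0.0223  0.112 ]
t 36.0 pos [0.5123 0.0097 0.2104] rpy [180.   -0.  172.8] tool cm [ 7.48 21.41  0.05] turn [ 0.   -0.   -1.57] open 0.0868 grip 0.0
```

Piston is down in the pocket: (0.512, 0.009), top at 0.0747. Next the solenoid: translate and turn back.

Request:
move_arm --moves '[8.7,1.2,3.4,0,0,0,0,8.7,1.4,4,0,0,0,0,8.7,1.4,4,0,0,0,0,8.7,1.4,4,0,0,0,0,8.7,1.4,4,0,0,0,0,8.7,0.7,2,0,0,0,0,8.7,0,0,0,0,0,-0.14,8.7,0,0,0,0,0,-0.14]'

```text
clock: 36.8
tool_pos: [0.4641, 0.2319, 0.209]
orientation: [-179.9, -0.1, -170.7]
force: [-0.3, -0.1, 0.4]
opening: 0.0868
gripper_force: 0.0
```

Request:
move_arm --moves '[8.7,0,0,0,0,0,-0.14,8.7,0,0,0,0,0,-0.14,8.7,0,0,0,0,0,-0.14,8.7,0,0,0,0,0,-0.14,8.7,0,0,0,0,0,-0.14,8.7,0,0,0,0,0,-0.14,8.7,0,0,0,0,0,-0.14,8.7,0,0,0,0,0,-0.14]'

```text
clock: 37.6
tool_pos: [0.4645, 0.2309, 0.2092]
orientation: [179.9, -0.1, -106.6]
force: [0.4, -0.5, 0.2]
opening: 0.0873
gripper_force: 0.0
```

Request:
move_arm --moves '[8.7,0,0,0,0,0,-0.14,8.7,0,0,0,0,0,-0.03,8.7,0,0,0,0,0,0,8.7,0,0,0,0,0,0]'

```text
clock: 38.0
tool_pos: [0.4648, 0.2312, 0.2097]
orientation: [179.9, -0.1, -97.3]
force: [0.3, 0.6, 0.5]
opening: 0.0868
gripper_force: 0.0
```

Run:
```python
from h import *
go(.4648,.2313,.045,-97.2)
tops('wrist',.108,.122,.114)
```

```text
t 38.0 pos [0.4648 0.2312 0.2097] rpy [ 1.799e+02 -1.000e-01 -9.730e+01] tool cm [-0.04 -0.02 16.47] turn [ 0.001 -0.001 -0.002] open 0.0868 grip 0.0
wrist [304.3 322.5] 20.1 [0.4792 0.3005 0.114 ] [0.479  0.2996 0.1146]
wrist [ 12. 285.] 16.3 [0.6982 0.2399 0.114 ] [0.7012 0.2417 0.1139]
wrist [311.4 237.7] 15.2 [0.4647 0.2317 0.114 ] [0.4648 0.2315 0.1144]
```

Request:
move_arm --moves '[8.7,0,0,2,0,0,0,8.7,0,0,3.5,0,0,0,8.7,0,0,4,0,0,0,8.7,0,0,3.5,0,0,0,8.7,0,0,2,0,0,0,8.7,0,0,1.4,0,0,0,8.7,0,0,0,0,0,0,6,0,0,0,0,0,0]'

```text
clock: 38.85
tool_pos: [0.4652, 0.2315, 0.0467]
orientation: [180.0, -0.0, -97.2]
force: [-0.1, 0.8, 0.5]
opening: 0.083
gripper_force: 0.0
```

Request:
move_arm --moves '[4,0,0,0,0,0,0,3,0,0,0,0,0,0,2,0,0,0,0,0,0,0.5,0,0,0,0,0,0,0.5,0,0,0,0,0,0,0.5,0,0,0,0,0,0,0.5,0,0,0,0,0,0,0.5,0,0,0,0,0,0]'

```text
clock: 39.65
tool_pos: [0.4651, 0.2315, 0.0465]
orientation: [180.0, -0.0, -97.2]
force: [0.7, 1.0, -2.9]
opening: 0.0217
gripper_force: 30.0
```

Request:
move_arm --moves '[0.5,0,0,0,0,0,0,0.5,0,0,0,0,0,0,0.5,0,0,0,0,0,0]'

```text
clock: 39.95
tool_pos: [0.4651, 0.2315, 0.0465]
orientation: [180.0, -0.0, -97.2]
force: [0.1, -0.4, -0.8]
opening: 0.0214
gripper_force: 30.0
```

Request:
move_arm --moves '[0.5,0,0,-0.5,0,0,0,0.5,0,0,-1.5,0,0,0,0.5,0,0,-2.5,0,0,0,0.5,0,0,-3,0,0,0,0.5,0,0,-3,0,0,0,0.5,0,0,-1.5,0,0,0,0.5,0,0,0,0,0,0]'

```text
clock: 40.65
tool_pos: [0.466, 0.2323, 0.169]
orientation: [-179.8, 0.2, -97.2]
force: [0.0, 0.3, -3.7]
opening: 0.0212
gripper_force: 30.0
```

Run:
```python
from h import *
go(.5448,-.3200,.166,-97.1)
```

```text
t 40.65 pos [0.466  0.2323 0.169 ] rpy [-179.8    0.2  -97.2] tool cm [ 53.81 -14.74   0.16] turn [-0.003  0.003 -0.002] open 0.0212 grip 30.0
```

Request:
move_arm --moves '[0.5,1.5,-0.4,0,0,0,0,0.5,3,-0.8,0,0,0,0,0.5,3.9,-1.07,0,0,0,0,0.5,3.9,-1.07,0,0,0,0,0.5,3.9,-1.07,0,0,0,0,0.5,3.9,-1.07,0,0,0,0,0.5,3.9,-1.07,0,0,0,0,0.5,3.9,-1.07,0,0,0,0]'

```text
clock: 41.45
tool_pos: [0.5042, -0.0571, 0.165]
orientation: [179.8, -0.0, -97.2]
force: [1.5, 0.8, -2.5]
opening: 0.0217
gripper_force: 30.0
```

Request:
move_arm --moves '[0.5,3.9,-1.07,0,0,0,0,0.5,3.9,-1.07,0,0,0,0,0.5,3.9,-1.07,0,0,0,0,0.5,3.9,-1.07,0,0,0,0,0.5,3.9,-1.07,0,0,0,0,0.5,3.9,-1.07,0,0,0,0,0.5,2,-0.6,0,0,0,0,0.5,0.5,-0.1,0,0,0,0]'

```text
clock: 42.25
tool_pos: [0.542, -0.3232, 0.1638]
orientation: [179.8, 0.0, -97.4]
force: [-0.4, -0.0, -3.3]
opening: 0.0216
gripper_force: 30.0
```

Request:
move_arm --moves '[0.5,0,0,0,0,0,0,0.5,0,0,0,0,0,0,0.5,0,0,0,0,0,0]'

```text
clock: 42.55
tool_pos: [0.5435, -0.3197, 0.1664]
orientation: [180.0, 0.0, -97.2]
force: [0.6, 0.1, -2.9]
opening: 0.0216
gripper_force: 30.0
```

Run:
```python
from h import *
go(.5448,-.3200,.0485,-97.1)
p,d,m=snap('wrist','w9.png');C=cloud(d,m)
p,d,m=snap('top');C=cloud(d,m);Z=C[...,2]
k=((Z>.03)&(Z<.05)&(d>0)).astype(np.uint8);k[:225]=0;k[300:]=0;k[:,:390]=0;k[:,530:]=0
P=(C[k>0][:,:2]*1000).astype(np.float32);print(cv2.minAreaRect(P))
```

```text
t 42.55 pos [ 0.5435 -0.3197  0.1664] rpy [180.    0.  -97.2] tool cm [ 1.000e-02 -1.400e-01  1.179e+01] turn [ 0.     0.    -0.001] open 0.0216 grip 30.0
((539.779296875, -336.78228759765625), (81.82396697998047, 26.61249351501465), 19.74245834350586)
```

View pics/w9.png

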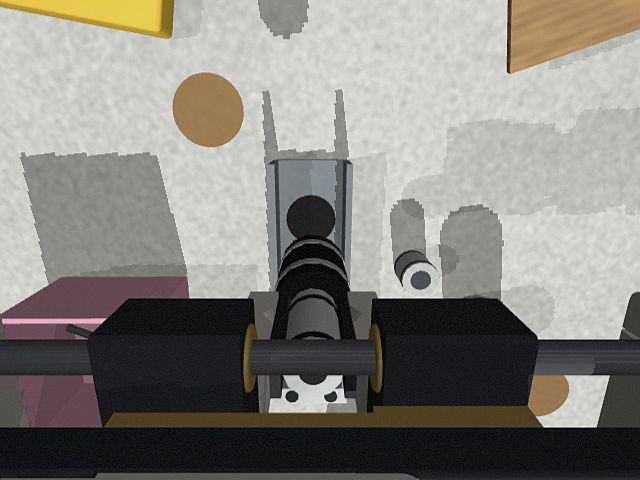

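The solenoid is held upright in line with the channel; the open-end floor mark shows at (311,217). Check its position.

Run:
```python
from h import *
p,d,m=snap('wrist')
print(ray(m,311,218,.006), ray(m,287,218,.006),ray(m,336,218,.006),ray(m,311,195,.006))
```

```text
[ 0.54444038 -0.31900859  0.006     ] [ 0.56591684 -0.32169151  0.006     ] [ 0.52206602 -0.31621352  0.006     ] [ 0.54183323 -0.33974013  0.006     ]
```

Request:
move_arm --moves '[0.5,0,-0.1,1.5,0,0,0,0.5,0,0,2.5,0,0,0,0.5,0,0,3,0,0,0,0.5,0,0,2.2,0,0,0,0.5,0,0,1.2,0,0,0,0.5,0,0,0.7,0,0,0,0.5,0,0,0.3,0,0,0,0.5,0,0,0,0,0,0]'

```text
clock: 43.5
tool_pos: [0.5453, -0.321, 0.0531]
orientation: [-180.0, -0.0, -97.2]
force: [-0.3, 0.2, -2.7]
opening: 0.0212
gripper_force: 30.0
```

Request:
move_arm --moves '[0.5,0,0,0.2,0,0,0,0.5,0,0,0,0,0,0,0.5,0,0,0,0,0,0]'

```text
clock: 43.8
tool_pos: [0.545, -0.321, 0.0511]
orientation: [-180.0, -0.0, -97.2]
force: [-0.1, -0.1, -3.1]
opening: 0.0217
gripper_force: 30.0
```

Request:
move_arm --moves '[0.5,0,0,0.15,0,0,0,0.5,0,0,0.05,0,0,0,0.5,0,0,0,0,0,0]'

```text
clock: 44.1
tool_pos: [0.5448, -0.3209, 0.0486]
orientation: [-180.0, -0.0, -97.2]
force: [0.2, 0.8, -2.9]
opening: 0.0216
gripper_force: 30.0
```

Request:
move_arm --moves '[0.5,0,0,0.1,0,0,0,0.5,0,0,0,0,0,0]'

```text
clock: 44.3
tool_pos: [0.5449, -0.321, 0.0485]
orientation: [-180.0, -0.0, -97.2]
force: [-1.4, 1.5, 4.4]
opening: 0.0218
gripper_force: 30.0
```

Contact. Release, rise, go back for the spool.

Request:
move_arm --moves '[2.4,0,0,0,0,0,0,3,0,0,0,0,0,0,4,0,0,0,0,0,0,6,0,0,0,0,0,0,8,0,0,0,0,0,0,8.7,0,0,0,0,0,0,8.7,0,0,0,0,0,0,8.7,0,0,0,0,0,0]'

```text
clock: 45.1
tool_pos: [0.5448, -0.3209, 0.0475]
orientation: [-180.0, -0.0, -97.2]
force: [-0.2, 0.1, -0.1]
opening: 0.0725
gripper_force: 0.0
```

Request:
move_arm --moves '[8.7,0,0,-1,0,0,0,8.7,0,0,-2,0,0,0,8.7,0,0,-3,0,0,0,8.7,0,0,-4,0,0,0,8.7,0,0,-4,0,0,0,8.7,0,0,-2,0,0,0,8.7,0,0,0,0,0,0]'

```text
clock: 45.8
tool_pos: [0.5466, -0.3218, 0.2128]
orientation: [-179.6, -0.1, -97.2]
force: [-0.1, -0.0, 0.6]
opening: 0.0872
gripper_force: 0.0
```

Run:
```python
from h import *
tops('wrist',.108,.122,.116)
go(.4793,.3005,.2,-97.1)
```

```text
wrist [315.8 237.7] 15.3 [ 0.5441 -0.3207  0.116 ] [ 0.5441 -0.3209  0.1163]
wrist [561.   41.5] 88.4 [ 0.3707 -0.4322  0.116 ] [ 0.3752 -0.4371  0.1149]
t 45.85 pos [ 0.5456 -0.3212  0.2103] rpy [-179.8   -0.   -97.2] tool cm [-60.84  14.39   0.93] turn [-0.004 -0.001 -0.002] open 0.0872 grip 0.0
```

Request:
move_arm --moves '[8.7,-3.8,0.9,0,0,0,0,8.7,-3.8,0.9,0,0,0,0,8.7,-3.8,0.9,0,0,0,0,8.7,-3.8,0.9,0,0,0,0,8.7,-3.8,0.9,0,0,0,0,8.7,-3.8,0.9,0,0,0,0,8.7,-3.8,0.9,0,0,0,0,8.7,-3.8,0.9,0,0,0,0]'

```text
clock: 46.65
tool_pos: [0.5104, -0.0089, 0.2069]
orientation: [179.9, -0.0, -97.2]
force: [0.7, 0.4, -0.6]
opening: 0.087
gripper_force: 0.0
```

Request:
move_arm --moves '[8.7,-3.8,0.9,0,0,0,0,8.7,-3.8,0.9,0,0,0,0,8.7,-3.8,0.9,0,0,0,0,8.7,-3.8,0.9,0,0,0,0,8.7,-3.8,0.9,0,0,0,0,8.7,-3.8,0.9,0,0,0,0,8.7,-3.8,0.9,0,0,0,0,8.7,-3.8,0.9,0,0,0,0]'

```text
clock: 47.45
tool_pos: [0.4773, 0.3015, 0.2068]
orientation: [179.9, -0.1, -97.2]
force: [-0.1, 0.2, 0.8]
opening: 0.0871
gripper_force: 0.0
```

Request:
move_arm --moves '[8.7,0,0,0,0,0,0,8.7,0,0,0,0,0,0,8.7,0,0,0,0,0,0]'

```text
clock: 47.75
tool_pos: [0.4779, 0.2996, 0.2069]
orientation: [179.9, -0.1, -97.2]
force: [-0.5, 0.2, 0.1]
opening: 0.0866
gripper_force: 0.0
```

Run:
```python
from h import *
tops('wrist',.108,.122,.114)
go(.4793,.3005,.05,-97.1)
```

```text
wrist [309.6 240.3] 21.7 [0.4794 0.3011 0.114 ] [0.4793 0.301  0.1147]
wrist [  0.5 222.5] 21.5 [0.7004 0.2595 0.114 ] [0.7008 0.2605 0.1115]
t 47.8 pos [0.4781 0.2994 0.2072] rpy [180.   -0.  -97.3] tool cm [-0.13 -0.11 15.72] turn [ 0.    -0.001 -0.003] open 0.087 grip 0.0
```

Request:
move_arm --moves '[8.7,-0.2,-0.1,2,0,0,0,8.7,0,0,3.5,0,0,0,8.7,0,0,4,0,0,0,8.7,0,0,3,0,0,0,8.7,0,0,2,0,0,0,8.7,0,0,1.2,0,0,0,8.7,0,0,0,0,0,0,6,0,0,0,0,0,0]'

```text
clock: 48.6
tool_pos: [0.4802, 0.3022, 0.0514]
orientation: [-180.0, 0.0, -97.2]
force: [-0.0, 0.4, 1.2]
opening: 0.0832
gripper_force: 0.0
```

Request:
move_arm --moves '[5,0,0,0,0,0,0,4,0,0,0,0,0,0,3,0,0,0,0,0,0,1,0,0,0,0,0,0,1,0,0,0,0,0,0,1,0,0,0,0,0,0,1,0,0,0,0,0,0,1,0,0,0,0,0,0]'

```text
clock: 49.4
tool_pos: [0.4795, 0.3023, 0.0506]
orientation: [-180.0, -0.0, -97.2]
force: [-0.2, 0.1, -0.2]
opening: 0.0316
gripper_force: 30.0
```

Request:
move_arm --moves '[1,0,0,0,0,0,0,1,0,0,-0.5,0,0,0,1,0,0,-1.5,0,0,0,1,0,0,-2.5,0,0,0,1,0,0,-3,0,0,0,1,0,0,-3,0,0,0,1,0,0,-1.5,0,0,0,1,0,0,0,0,0,0]'

```text
clock: 50.2
tool_pos: [0.4804, 0.3031, 0.173]
orientation: [-179.9, 0.2, -97.2]
force: [1.3, -0.0, -3.1]
opening: 0.0316
gripper_force: 30.0
```

Run:
```python
from h import *
go(.557,-.2210,.17,-97.1)
```

```text
t 50.2 pos [0.4804 0.3031 0.173 ] rpy [-179.9    0.2  -97.2] tool cm [ 51.03 -14.18   0.16] turn [-0.002  0.003 -0.002] open 0.0316 grip 30.0
```

Request:
move_arm --moves '[1,1.5,-0.4,0,0,0,0,1,3,-0.8,0,0,0,0,1,3.9,-1.09,0,0,0,0,1,3.9,-1.09,0,0,0,0,1,3.9,-1.09,0,0,0,0,1,3.9,-1.09,0,0,0,0,1,3.9,-1.09,0,0,0,0,1,3.9,-1.09,0,0,0,0]'

```text
clock: 51.0
tool_pos: [0.5198, 0.0134, 0.1689]
orientation: [179.8, -0.1, -97.2]
force: [0.5, 1.5, -2.9]
opening: 0.0311
gripper_force: 30.0
```

Request:
move_arm --moves '[1,3.9,-1.09,0,0,0,0,1,3.9,-1.09,0,0,0,0,1,3.9,-1.09,0,0,0,0,1,3.9,-1.09,0,0,0,0,1,3.9,-1.09,0,0,0,0,1,2.6,-0.7,0,0,0,0,1,1,-0.3,0,0,0,0,1,0,0,0,0,0,0]'

```text
clock: 51.8
tool_pos: [0.5548, -0.2229, 0.1686]
orientation: [179.8, 0.0, -97.4]
force: [0.6, -0.2, -2.9]
opening: 0.0316
gripper_force: 30.0
```

Request:
move_arm --moves '[1,0,0,0,0,0,0,1,0,0,0,0,0,0,1,0,0,0,0,0,0]'

```text
clock: 52.1
tool_pos: [0.5562, -0.2205, 0.1706]
orientation: [-180.0, 0.0, -97.1]
force: [0.4, 0.5, -3.0]
opening: 0.0316
gripper_force: 30.0
```

Run:
```python
from h import *
go(.557,-.2205,.0526,-97.1)
```

```text
t 52.1 pos [ 0.5562 -0.2205  0.1706] rpy [-180.     0.   -97.1] tool cm [-1.00e-02 -8.00e-02  1.18e+01] turn [-0.     0.    -0.001] open 0.0316 grip 30.0
```

Request:
move_arm --moves '[1,0,-0.1,1.5,0,0,0,1,0,0,2.5,0,0,0,1,0,0,3,0,0,0,1,0,0,2.2,0,0,0,1,0,0,1.2,0,0,0,1,0,0,0.7,0,0,0,1,0,0,0.3,0,0,0,1,0,0,0,0,0,0]'

```text
clock: 52.9
tool_pos: [0.5577, -0.2216, 0.0571]
orientation: [-180.0, -0.0, -97.2]
force: [-0.4, 0.1, -2.9]
opening: 0.0315
gripper_force: 30.0
```

Request:
move_arm --moves '[1,0,0,0.2,0,0,0,1,0,0,0,0,0,0,1,0,0,0,0,0,0]'

```text
clock: 53.2
tool_pos: [0.5575, -0.2218, 0.0551]
orientation: [-180.0, 0.0, -97.2]
force: [0.1, 0.4, -3.9]
opening: 0.0313
gripper_force: 30.0
```

Request:
move_arm --moves '[1,0,0,0.15,0,0,0,1,0,0,0.05,0,0,0,1,0,0,0,0,0,0]'

```text
clock: 53.5
tool_pos: [0.5573, -0.2217, 0.0526]
orientation: [-180.0, -0.0, -97.2]
force: [-0.3, 0.3, -2.2]
opening: 0.0312
gripper_force: 30.0
```

Request:
move_arm --moves '[1,0,0,0.1,0,0,0,1,0,0,0,0,0,0]'

```text
clock: 53.7
tool_pos: [0.5575, -0.2218, 0.0525]
orientation: [-180.0, -0.0, -97.2]
force: [-2.6, 1.9, 4.1]
opening: 0.0314
gripper_force: 30.0
```

Request:
move_arm --moves '[3.4,0,0,0,0,0,0,4,0,0,0,0,0,0,5,0,0,0,0,0,0,6,0,0,0,0,0,0,8,0,0,0,0,0,0,8.7,0,0,0,0,0,0,8.7,0,0,0,0,0,0,8.7,0,0,0,0,0,0]'

```text
clock: 54.5
tool_pos: [0.5572, -0.2217, 0.0515]
orientation: [180.0, -0.0, -97.2]
force: [-1.0, 0.6, -0.7]
opening: 0.0821
gripper_force: 0.0
```

Request:
move_arm --moves '[8.7,0,0,-1,0,0,0,8.7,0,0,-2,0,0,0,8.7,0,0,-3,0,0,0,8.7,0,0,-4,0,0,0,8.7,0,0,-4,0,0,0,8.7,0,0,-4,0,0,0,8.7,0,0,0,0,0,0,8.7,0,0,0,0,0,0]'

```text
clock: 55.3
tool_pos: [0.5577, -0.2217, 0.2335]
orientation: [-179.8, 0.0, -97.2]
force: [0.3, 0.0, -1.9]
opening: 0.0868
gripper_force: 0.0
```

Run:
```python
from h import *
o=ctrl.get_obs();print(o['clock'],o['tool_pos'],o['opening'],o['force'])
tops('wrist',.108,.122,.116)
tops('scene',.069,.08,.074,50)
snap('scene','s10.png')
```

```text
55.3 [ 0.5576892  -0.22167104  0.23350992] 0.08678292437901966 [ 0.31013562  0.04811346 -1.9044238 ]
wrist [313.3 228. ] 20.3 [ 0.5565 -0.2226  0.116 ] [ 0.5566 -0.2229  0.1166]
wrist [313.5  97.3] 16.4 [ 0.5442 -0.3194  0.116 ] [ 0.5443 -0.3193  0.1165]
scene [308. 362.] 51.0 [ 0.7358 -0.225   0.074 ] [ 0.7637 -0.2572  0.0745]
scene [185.1 341.5] 10.2 [ 0.5489 -0.3233  0.074 ] [ 0.5511 -0.3237  0.072 ]
scene [308. 359.] 47.0 [ 0.7324 -0.2208  0.074 ] [ 0.7087 -0.1937  0.0746]
scene [293.7 217. ] 10.7 [0.5142 0.006  0.074 ] [0.5144 0.0063 0.0749]
scene [443.5 196.5] 13.3 [0.7267 0.2481 0.074 ] [0.7311 0.2315 0.0745]
scene [122. 134.] 24.2 [ 0.0348 -0.0435  0.074 ] [ 0.0448 -0.0484  0.0748]
```

View pics/s10.png

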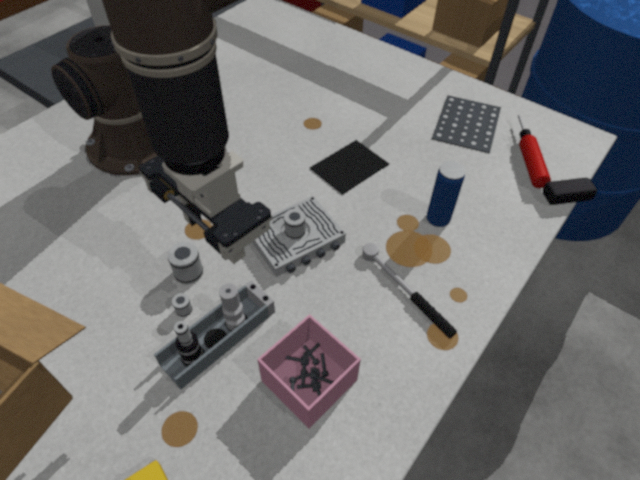

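The picture shows the spool (231,305) and solenoid (185,342) upright in the channel with an empty middle mark, and the piston (294,222) in the pocket. The bystanders are untouched and the gripper is clear. Handing in.

```bash
python3 -c "
from plant import ctrl
print(ctrl.close_job())"
```

```text
the job is handed in; nothing more can be done
None
```

I handed the job in at about 55 s of the 141 s: by the last camera check the piston is upright and fully down in the pocket, and the spool valve and solenoid are upright on their closed-end and open-end marks with the middle empty; the bystanders look untouched, and no verdict came back.

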